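# Hanging kits for two finished frames

### The arm

A 6-joint arm with a two-finger parallel gripper is mounted at the origin on the work surface. World frame = base frame: x ahead of the robot, y to its left, z up, the work surface at z = 0. Lengths are in m, angles in degrees, forces in N, time in s.
With the tool pointing down it reaches from about 0.4 to 0.825 m from the base axis. Payload 7 kg.
Tool frame: the origin (TCP) lies between the finger pads; the fingertips stand 11 mm ahead of it and the grasp point (between the pads) lies 8 mm behind it; z points along the fingers, y is the direction in which the jaws open and shut (so a half turn about z gives the same grasp; the last joint's range is limited). The gripper opens to 88 mm and grips with 3 to 60 N. Pads are 19 mm wide; open, the fingers measure 130 mm over their backs; the gripper's body (78 mm by 193 mm) begins 47 mm behind the grasp point.
Start: joints at [88.929, 20.546, 0.682, 0, -70.136, -16.507], TCP at [0.204, 0.643, 0.238] pointing down, gripper open.
Joint ranges: [-176.03, 176.03], [-82.01, 121.73], [-58.28, 71.71], [-173.87, 95.51], [-174.79, -0.11], [-173.66, 173.66]. Speed limits (degrees/s): [136.94, 136.94, 172.46, 180, 180, 180].

### API

Orientations are given as [roll, pitch, yaw] about the fixed x, y, z axes, in that order (R = Rz(yaw) Ry(pitch) Rx(roll)).
In Python, from plant import r gives the robot as it stands.
- The arm moves only by the shell command python3 -m inch 'ROWS' [OPENING] [FORCE]. ROWS is JSON, a list of rows, each an object of numbers: "x", "y", "z": the shift along the tool's x, y, z as a fraction of full scale; "yaw": the turn about the tool's z as a fraction of full scale. In form: [{"x": .., "y": .., "z": .., "yaw": ..}, ...]. A call has 1 to 5 rows; each row shifts and turns the pose as measured when the row begins, along the tool's axes as they then stand; what a row does not reach is not made up. Full scale, the value 1, is 0.025 m for a shift and 4 degrees for a turn. A row lasts 1/12 s, in which the tool goes at most 41.7 mm and 7.16 degrees, less where a joint would pass 70% of its speed; a pose out of reach is approached as far as the arm can. A call with a number of a shift or a turn outside -1 to 1 is refused whole. A call with a gripper value outside its range is refused whole. OPENING is the opening, from -1 (shut) to 1 (fully open), set as the call begins (- or left out, the last holds). The fingers move at their own pace and stop on an object; FORCE is the grip in N (left out, the last holds). Time passes only in rows, so rows that do not move let the fingers close. It gives the time, the measured TCP pose, the force and the opening at its end, in the units of the state.
- r.get_state(): the state, without advancing time (a new reading comes with each control period).
- r.capture(name): name is "scene" or "top"; returns (picture, depth): 420x560x3 uint8, red, green, blue; 420x560 float32, m along the optical axis (not along the pixel's ray), 0 where there is no reading.
- r.camera_info(name): a dict with "mtx" (3x3 intrinsics, pixels), "pose" (4x4, takes a point from camera to world coordinates). Camera axes: x right, y down, z forward; pixel columns grow to the right and rows downward; lengths in m; the calibration is good to about 2 mm. A picture is of the moment at which its call begins. camera_info takes no time and is no camera call.
- r.close_job(): hands the job in, once; it reports no verdict.
The state is a dict: "time_s": time; "joints": joint angles; "qd": joint speeds; "joint_torque": joint torques, N m; "tcp_pos": TCP position; "eef_rot": TCP orientation; "contact_force": force on the tool from outside, world axes, zero at the start; "moment": the same for the moment, N m; "gripper_width": finger opening in m.
Only numpy, scipy, OpenCV 4.12 (cv2) and the standard library are available. Lean on these libraries where they do the work, as an engineer would, in place of code of your own. Each camera call takes 0.05 s, during which the arm holds its last target. There are 200 camera calls.

### The job

Make up the hanging kits for two finished frames: the longest rail, the spirit level and the bigger screw tub go into the oblong tray, the shortest rail and the smaller tub into the square tray. Set each thing flat on the tray's floor the way up it is now (rails slot up, level on its base, tubs lid up), beside the others and not on top of them. Leave the middle-length rail, the glue bottle and the tape roll where they are.

Things in the scene. Friction and masses are not known exactly. Their poses are not given: they have to be found in the camera images.
- rail_long: Bare aluminium hanging rail, the longest of three (130 mm long): C-section, 26 mm wide and 14 mm high, lying on its flat web with the slot up, outer sides plain and upright. Origin: centre of the underside; x along the length, y across the width, z up.
- rail_mid: Bare aluminium hanging rail, the middle one of three, a spare that stays where it lies (95 mm long): C-section, 26 mm wide and 14 mm high, lying on its flat web with the slot up, outer sides plain and upright. Origin: centre of the underside; x along the length, y across the width, z up.
- rail_short: Bare aluminium hanging rail, the shortest of three (60 mm long): C-section, 26 mm wide and 14 mm high, lying on its flat web with the slot up, outer sides plain and upright. Origin: centre of the underside; x along the length, y across the width, z up.
- level: Pocket spirit level: aluminium bar with black end caps and a green vial in a window at mid length, seen from above; 90 mm long, 18 mm wide, 26 mm high, standing on its base with the vial up. Origin: centre of the underside; x along the length, y across the width, z up.
- tub_big: The bigger round tub of screws: pale translucent body, white ribbed screw lid with a grey disc on top; 52 mm diameter, 36 mm high, standing lid up. Origin: centre of the underside, z up the tub's axis; yaw means nothing.
- tub_small: The smaller round tub of screws: pale translucent body, white ribbed screw lid with a grey disc on top; 34 mm diameter, 26 mm high, standing lid up. Origin: centre of the underside, z up the tub's axis; yaw means nothing.
- tray_oblong: The oblong plywood kit tray, open on top, fixed to the bench: outside 232 x 162 mm, inside 220 x 150 mm; floor 6 mm thick, walls 6 mm thick, rim 20 mm above the bench. Origin: centre of the underside (bench level; the inner floor is at +6 mm); x along the longer side, y along the shorter, z up.
- tray_square: The square plywood kit tray, open on top, fixed to the bench: outside 162 x 162 mm, inside 150 x 150 mm; floor 6 mm thick, walls 6 mm thick, rim 20 mm above the bench. Origin: centre of the underside (bench level; the inner floor is at +6 mm); x and y along the sides, z up.
- glue: White glue bottle with an orange cap, 54 mm diameter, 110 mm high, standing beyond the stock; a bystander to be left alone. Origin: centre of the underside, z up.
- tape: Roll of brown framing tape lying flat beyond the stock, 90 mm outside diameter, 24 mm high; a bystander to be left alone. Origin: centre of the underside, z up.
Not all that is in view belongs to the job. Leave any purple or yellow look-alike of the level alone.

How it is judged:
By the outcome, as a careful person would: the job done as asked, in the order asked, and still so for the second after the job is handed in, with the robot touching nothing.
It also fails if it takes over 141 s, if anything falls off the work surface, if the arm or the gripper's body presses on something with over 40 N, if the wrist force passes 120 N, or if a joint passes its speed limit or range.

## Working session

There is one attempt and no reset: what is moved stays moved. The work goes in short steps, Python scripts to look and compute and a shell command to move; the robot and the scene stay as the last step left them, time stands still between calls to the robot, and variables do not carry over. Pictures are saved under pics/ and viewed, about 12 in all and at most 16, crops included, and the job is handed in when it is done.

```bash
ls; mkdir -p pics
cat > h.py <<'E'
import numpy as np, cv2
from plant import r
def cap(n,f=None):
    p,d=r.capture(n)
    if f: cv2.imwrite('pics/'+f,cv2.cvtColor(p,cv2.COLOR_RGB2BGR))
    return p,d
def ray(n,u,v,z):
    c=r.camera_info(n);K=np.array(c['mtx']);T=np.array(c['pose'])
    d=T[:3,:3]@np.linalg.solve(K,[u,v,1.]);o=T[:3,3]
    return o+d*(z-o[2])/d[2]
E
python3 - <<'E'
from h import *
for n in('scene','top'):
    p,d=cap(n,n+'0.png');c=r.camera_info(n);print(n,np.round(c['mtx'],1).tolist(),np.round(c['pose'],3).tolist(),(d>0).mean())
print(r.get_state())
E
```

```text
pics
scene [[529.1, 0.0, 286.9], [0.0, 529.1, 200.3], [0.0, 0.0, 1.0]] [[0.559, 0.519, -0.647, 1.313], [0.829, -0.329, 0.452, -0.54], [0.022, -0.789, -0.614, 0.794], [0.0, 0.0, 0.0, 1.0]] 0.9794430272108844
top [[433.7, 0.0, 277.4], [0.0, 433.7, 209.7], [0.0, 0.0, 1.0]] [[0.024, -0.998, 0.065, 0.481], [-1.0, -0.024, 0.001, 0.002], [0.001, -0.065, -0.998, 1.022], [0.0, 0.0, 0.0, 1.0]] 0.9959396258503401
{'time_s': 0.1, 'joints': array([ 8.89286757e+01,  2.05862059e+01,  6.42094009e-01, -1.75577749e-02,
       -7.01357851e+01, -1.65090222e+01]), 'qd': array([-0.04148611, -0.06444332, -0.00700224,  0.05707398, -0.00399582,
        0.01629715]), 'joint_torque': array([-1.71265376e-03, -5.84158623e+01,  2.93750167e+01,  7.01557875e+00,
        1.01757518e-02, -4.84889142e-05]), 'tcp_pos': array([0.20375388, 0.64309926, 0.23675296]), 'eef_rot': array([ 1.79918706e+02, -6.87991287e-03, -1.75863191e+01]), 'contact_force': array([-0.6450101 , -0.13645946, -0.29251088]), 'moment': array([ 0.03319008, -0.01000335, -0.00324652]), 'gripper_width': 0.08779535461467287}
```

View pics/top0.png

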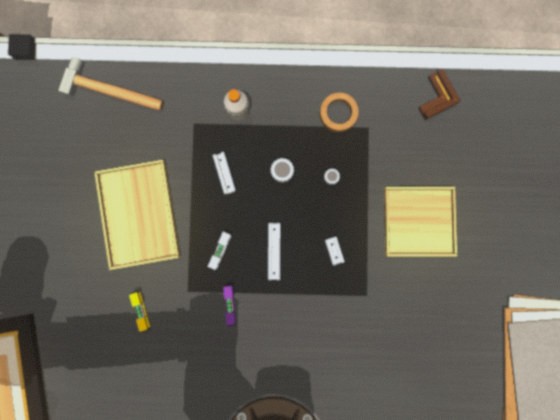

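View pics/scene0.png

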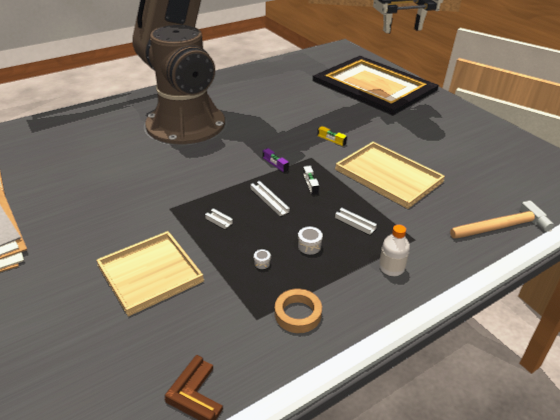

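The top view shows the long rail at (274,251), short rail at (335,251), mid rail at (224,173), level at (219,251), big tub at (282,170) and small tub at (332,176). The oblong tray is at (137,215) and the square tray at (421,222). The purple and yellow look-alikes lie nearer the robot, off the stock.

```bash
cat >> h.py <<'E'
def rect(n,m,z):
    c,_=cv2.findContours(m,cv2.RETR_EXTERNAL,cv2.CHAIN_APPROX_NONE);out=[]
    for k in c:
        if cv2.contourArea(k)<60: continue
        P=np.array([ray(n,u,v,z)[:2] for u,v in k[:,0]],np.float32)
        (x,y),(w,h),a=cv2.minAreaRect(P*1000)
        if w<h: w,h,a=h,w,a+90
        out.append(((x/1000,y/1000),(w,h),(a+90)%180-90,k[:,0].mean(0)))
    return out
def show(l):
    for c,s,a,p in l: print('xy %.4f %.4f  size %.0f %.0f yaw %.1f px %d %d'%(*c,*s,a,*p))
def whites(p,d=None,lim=(195,365,130,290)):
    hsv=cv2.cvtColor(p,cv2.COLOR_RGB2HSV);m=((hsv[...,2]>90)).astype(np.uint8)
    k=np.zeros_like(m);k[lim[2]:lim[3],lim[0]:lim[1]]=1
    return cv2.morphologyEx(m*k,cv2.MORPH_CLOSE,np.ones((7,7),np.uint8))
def trays(p):
    m=cv2.inRange(cv2.cvtColor(p,cv2.COLOR_RGB2HSV),(15,60,90),(35,255,255))
    m[:155]=0;m[275:]=0;return cv2.morphologyEx(m,cv2.MORPH_CLOSE,np.ones((9,9),np.uint8))
E
python3 - <<'E'
from h import *
p,d=cap('top')
for z in(.014,.026,.036): print(z);show(rect('top',whites(p),z))
print('trays');show(rect('top',trays(p),.02))
c=r.camera_info('top');T=np.array(c['pose'])
for u,v in((274,251),(282,170),(332,176),(219,251),(137,215),(421,222),(300,210)):
    q=np.linalg.solve(np.array(c['mtx']),[u,v,1])*d[v,u];print(u,v,(T[:3,:3]@q+T[:3,3]).round(4))
q=cv2.resize(p[115:305,185:375],None,fx=3,fy=3,interpolation=cv2.INTER_CUBIC);cv2.imwrite('pics/crop.png',q[...,::-1])
E
```

```text
0.014
xy 0.4549 -0.1307  size 65 31 yaw 18.6 px 334 250
xy 0.4489 0.1360  size 91 25 yaw -22.2 px 219 250
xy 0.4508 0.0098  size 134 30 yaw 1.4 px 273 250
xy 0.6286 -0.1217  size 38 35 yaw 1.0 px 331 175
xy 0.6412 -0.0043  size 54 54 yaw 1.4 px 281 169
xy 0.6304 0.1311  size 100 31 yaw 18.7 px 223 172
0.026
xy 0.4552 -0.1291  size 65 31 yaw 18.6 px 334 250
xy 0.4493 0.1344  size 90 25 yaw -22.2 px 219 250
xy 0.4511 0.0097  size 132 30 yaw 1.4 px 273 250
xy 0.6269 -0.1202  size 37 35 yaw 1.0 px 331 175
xy 0.6393 -0.0042  size 54 53 yaw 1.4 px 281 169
xy 0.6286 0.1296  size 99 31 yaw 18.7 px 223 172
0.036
xy 0.4555 -0.1278  size 64 31 yaw 18.6 px 334 250
xy 0.4496 0.1331  size 89 25 yaw -22.2 px 219 250
xy 0.4514 0.0097  size 131 29 yaw 1.4 px 273 250
xy 0.6254 -0.1190  size 37 34 yaw 1.0 px 331 175
xy 0.6377 -0.0041  size 53 53 yaw 1.4 px 281 169
xy 0.6271 0.1283  size 98 30 yaw 18.7 px 223 172
trays
xy 0.5283 -0.3275  size 170 167 yaw -88.6 px 420 221
xy 0.5287 0.3287  size 236 170 yaw 11.6 px 136 214
274 251 [ 0.45    0.0088 -0.0013]
282 170 [ 0.6363 -0.0053  0.0369]
332 176 [ 0.6273 -0.1217  0.0232]
219 251 [0.4477 0.1348 0.0228]
137 215 [0.5267 0.3323 0.0054]
421 222 [ 0.5262 -0.3344  0.0051]
300 210 [ 0.5479 -0.0502  0.0009]
```

View pics/crop.png

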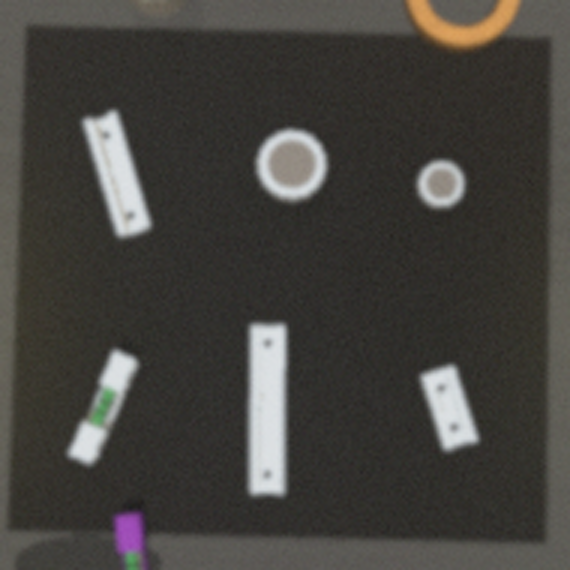

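The crop confirms upright items on the mat, with nothing crowding them. I'll write a planner that prints the tool-axis units, then head for the long rail.

```bash
cat >> h.py <<'E'
def need(x,y,z,psi):
    s=r.get_state();p=s['tcp_pos'];a=s['eef_rot'][2];dyaw=-((psi-a+180)%360-180)/4
    t=np.radians(psi);c,n=np.cos(t),np.sin(t);D=np.array([x,y,z])-p
    q=np.array([c*D[0]+n*D[1],n*D[0]-c*D[1],-D[2]])/.025
    print('pos',p.round(4),'rot',s['eef_rot'].round(2),'F',s['contact_force'].round(1),'w %.4f t %.1f'%(s['gripper_width'],s['time_s']))
    print('need yaw %.2f then x %.2f y %.2f z %.2f'%(dyaw,*q))
E
python3 -m inch '[{"yaw":-1},{"yaw":-1},{"yaw":-1},{"yaw":-1},{"yaw":-0.75}]' 1 20
for i in 1 2 3 4 5; do python3 -m inch '[{"x":0.33,"y":0.9},{"x":0.33,"y":0.9},{"x":0.33,"y":0.9},{"x":0.33,"y":0.9},{"x":0.33,"y":0.9}]'; done
python3 -c "from h import *;need(.4508,.0098,.1,1.4)"
```

```text
pos [0.2038 0.6431 0.2368] rot [ 1.7993e+02 -1.0000e-02 -1.7580e+01] F [0.5 0.3 1.1] w 0.0873 t 0.1
need yaw -4.75 then x 9.26 y 25.57 z 5.47validation failed for argument at $[0]...
validation failed for argument at $[0]...
validation failed for argument at $[0]...
validation failed for argument at $[0]...
validation failed for argument at $[0]...
validation failed for argument at $[0]...
```

All four keys are probably required, so I'll give them in every row.

```bash
python3 -m inch '[{"x":0,"y":0,"z":0,"yaw":-1},{"x":0,"y":0,"z":0,"yaw":-1},{"x":0,"y":0,"z":0,"yaw":-1},{"x":0,"y":0,"z":0,"yaw":-1},{"x":0,"y":0,"z":0,"yaw":-0.75}]' 1 20
python3 -m inch '[{"x":0.33,"y":0.9,"z":0,"yaw":0},{"x":0.33,"y":0.9,"z":0,"yaw":0},{"x":0.33,"y":0.9,"z":0,"yaw":0},{"x":0.33,"y":0.9,"z":0,"yaw":0},{"x":0.33,"y":0.9,"z":0,"yaw":0}]'
python3 -c "from h import *;need(.4508,.0098,.1,1.4)"
```

```text
time_s: 0.57
tcp_pos: [0.2035, 0.6422, 0.2347]
eef_rot: [179.7, 0.1, 2.1]
contact_force: [1.0, -1.1, -0.2]
gripper_width: 0.0873
time_s: 0.98
tcp_pos: [0.2485, 0.5301, 0.231]
eef_rot: [179.4, 0.1, 2.6]
contact_force: [1.0, -0.5, -0.1]
gripper_width: 0.0878
pos [0.2485 0.5301 0.231 ] rot [1.7943e+02 1.3000e-01 2.6000e+00] F [ 1.  -0.5 -0.1] w 0.0878 t 1.0
need yaw 0.30 then x 7.58 y 21.00 z 5.24
```

```bash
python3 -m inch '[{"x":0.33,"y":0.9,"z":0,"yaw":0},{"x":0.33,"y":0.9,"z":0,"yaw":0},{"x":0.33,"y":0.9,"z":0,"yaw":0},{"x":0.33,"y":0.9,"z":0,"yaw":0},{"x":0.33,"y":0.9,"z":0,"yaw":0}]'
python3 -m inch '[{"x":0.33,"y":0.9,"z":0,"yaw":0},{"x":0.33,"y":0.9,"z":0,"yaw":0},{"x":0.33,"y":0.9,"z":0,"yaw":0},{"x":0.33,"y":0.9,"z":0,"yaw":0},{"x":0.33,"y":0.9,"z":0,"yaw":0}]'
python3 -m inch '[{"x":0.33,"y":0.9,"z":0,"yaw":0},{"x":0.33,"y":0.9,"z":0,"yaw":0},{"x":0.33,"y":0.9,"z":0,"yaw":0},{"x":0.33,"y":0.9,"z":0,"yaw":0},{"x":0.33,"y":0.9,"z":0,"yaw":0}]'
python3 -m inch '[{"x":0.33,"y":0.9,"z":0,"yaw":0},{"x":0.33,"y":0.9,"z":0,"yaw":0},{"x":0.33,"y":0.9,"z":0,"yaw":0},{"x":0.33,"y":0.9,"z":0,"yaw":0},{"x":0.33,"y":0.9,"z":0,"yaw":0}]'
python3 -c "from h import *;need(.4508,.0098,.1,1.4)"
```

```text
time_s: 1.4
tcp_pos: [0.296, 0.4128, 0.2308]
eef_rot: [179.3, 0.2, 2.6]
contact_force: [0.0, -0.3, 0.5]
gripper_width: 0.0877
time_s: 1.82
tcp_pos: [0.3432, 0.2955, 0.2316]
eef_rot: [179.3, 0.2, 2.7]
contact_force: [0.0, -0.8, 0.3]
gripper_width: 0.0878
time_s: 2.23
tcp_pos: [0.3902, 0.1786, 0.2328]
eef_rot: [179.3, 0.2, 2.7]
contact_force: [0.5, 0.9, 0.1]
gripper_width: 0.0881
time_s: 2.65
tcp_pos: [0.4373, 0.0619, 0.2342]
eef_rot: [179.4, 0.2, 2.8]
contact_force: [0.6, 1.3, -0.3]
gripper_width: 0.0874
pos [0.4373 0.0619 0.2342] rot [179.37   0.22   2.77] F [ 0.6  1.3 -0.3] w 0.0874 t 2.6
need yaw 0.34 then x 0.49 y 2.10 z 5.37
```

```bash
python3 -m inch '[{"x":0.16,"y":0.7,"z":0,"yaw":0.34},{"x":0.16,"y":0.7,"z":0,"yaw":0},{"x":0.16,"y":0.7,"z":0.5,"yaw":0},{"x":0,"y":0,"z":1,"yaw":0},{"x":0,"y":0,"z":1,"yaw":0}]'
python3 -m inch '[{"x":0,"y":0,"z":1,"yaw":0},{"x":0,"y":0,"z":1,"yaw":0},{"x":0,"y":0,"z":1,"yaw":0},{"x":0,"y":0,"z":1,"yaw":0},{"x":0,"y":0,"z":0,"yaw":0}]'
python3 -c "from h import *;need(.4508,.0098,.015,1.4)"
```

```text
time_s: 3.07
tcp_pos: [0.4551, 0.003, 0.1753]
eef_rot: [179.5, -0.3, 1.1]
contact_force: [-0.3, -0.2, -1.6]
gripper_width: 0.0875
time_s: 3.48
tcp_pos: [0.453, -0.0002, 0.0682]
eef_rot: [179.5, -0.2, 0.9]
contact_force: [-1.2, -0.1, 0.2]
gripper_width: 0.0878
pos [ 4.53e-01 -2.00e-04  6.82e-02] rot [ 1.7948e+02 -1.6000e-01  8.8000e-01] F [-1.2 -0.1  0.2] w 0.0878 t 3.5
need yaw -0.13 then x -0.08 y -0.40 z 2.13
```

```bash
python3 -m inch '[{"x":-0.08,"y":-0.35,"z":0.5,"yaw":-0.1},{"x":0,"y":0,"z":0.6,"yaw":0},{"x":0,"y":0,"z":0.5,"yaw":0},{"x":0,"y":0,"z":0.2,"yaw":0},{"x":0,"y":0,"z":0,"yaw":0}]'
python3 - <<'E'
from h import *
need(.4508,.0098,.015,1.4)
p,d=cap('scene');q=cv2.resize(p[140:290,180:380],None,fx=3,fy=3);cv2.imwrite('pics/s1.png',q[...,::-1])
E
```

```text
time_s: 3.9
tcp_pos: [0.4526, 0.0088, 0.0248]
eef_rot: [179.4, -0.2, 1.4]
contact_force: [0.6, 0.2, -0.1]
gripper_width: 0.0875
pos [0.4526 0.0088 0.0248] rot [179.43  -0.19   1.36] F [ 0.6  0.2 -0.1] w 0.0875 t 3.9
need yaw -0.01 then x -0.07 y -0.04 z 0.39
```

View pics/s1.png

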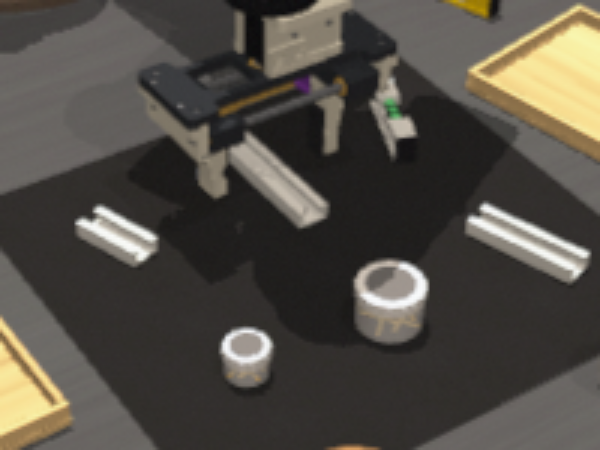

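The fingers straddle the long rail at mid length, so I'll descend and grip.

```bash
python3 -m inch '[{"x":-0.07,"y":0,"z":0.25,"yaw":0},{"x":0,"y":0,"z":0.12,"yaw":0},{"x":0,"y":0,"z":0,"yaw":0}]'
python3 -m inch '[{"x":0,"y":0,"z":0,"yaw":0},{"x":0,"y":0,"z":0,"yaw":0},{"x":0,"y":0,"z":0,"yaw":0},{"x":0,"y":0,"z":0,"yaw":0},{"x":0,"y":0,"z":0,"yaw":0}]' -1 20
python3 -m inch '[{"x":0,"y":0,"z":0,"yaw":0},{"x":0,"y":0,"z":0,"yaw":0},{"x":0,"y":0,"z":0,"yaw":0},{"x":0,"y":0,"z":0,"yaw":0},{"x":0,"y":0,"z":0,"yaw":0}]'
```

```text
time_s: 4.2
tcp_pos: [0.4529, 0.0095, 0.018]
eef_rot: [179.5, -0.5, 1.4]
contact_force: [0.4, 0.4, -0.4]
gripper_width: 0.0875
time_s: 4.62
tcp_pos: [0.4536, 0.0097, 0.0193]
eef_rot: [179.6, -0.6, 1.4]
contact_force: [0.1, -0.7, 0.3]
gripper_width: 0.0599
time_s: 5.03
tcp_pos: [0.4537, 0.0097, 0.0194]
eef_rot: [179.6, -0.6, 1.4]
contact_force: [0.1, 0.2, 0.2]
gripper_width: 0.0263
```

Gripped at 26.3 mm, but high on the rail. I'll regrip lower, then lift.

```bash
python3 -m inch '[{"x":0,"y":0,"z":0,"yaw":0},{"x":-0.04,"y":0,"z":0,"yaw":0},{"x":-0.04,"y":0,"z":0.2,"yaw":0},{"x":-0.04,"y":0,"z":0.1,"yaw":0},{"x":0,"y":0,"z":0,"yaw":0}]' -0.1
python3 -m inch '[{"x":0,"y":0,"z":0,"yaw":0},{"x":0,"y":0,"z":0,"yaw":0},{"x":0,"y":0,"z":0,"yaw":0},{"x":0,"y":0,"z":0,"yaw":0},{"x":0,"y":0,"z":0,"yaw":0}]' -1 25
python3 -m inch '[{"x":0,"y":0,"z":-0.3,"yaw":0},{"x":0,"y":0,"z":-0.6,"yaw":0},{"x":0,"y":0,"z":-1,"yaw":0},{"x":0,"y":0,"z":-1,"yaw":0},{"x":0,"y":0,"z":-0.4,"yaw":0}]'
python3 - <<'E'
from h import *
t=np.radians(11.6);o=np.array([.529,.331]);L=lambda a,b:o+[np.cos(t)*a-np.sin(t)*b,np.sin(t)*a+np.cos(t)*b]
for n,a,b in(('rail',-.028,-.032),('level',-.04,.032),('tub',.07,0)):print(n,L(a,b))
need(*L(-.028,-.032),.09,11.6)
E
```

```text
time_s: 5.45
tcp_pos: [0.4509, 0.0097, 0.0114]
eef_rot: [179.6, -0.6, 1.4]
contact_force: [-0.1, -1.0, 3.9]
gripper_width: 0.0393
time_s: 5.87
tcp_pos: [0.4515, 0.0103, 0.0115]
eef_rot: [179.6, -0.7, 1.4]
contact_force: [0.4, 0.1, 1.8]
gripper_width: 0.0257
time_s: 6.28
tcp_pos: [0.4463, 0.0086, 0.095]
eef_rot: [179.3, -0.1, 1.4]
contact_force: [-0.1, 0.1, 0.1]
gripper_width: 0.0258
rail [0.50800639 0.29402341]
level [0.4833825  0.35430329]
tub [0.59757027 0.34507545]
pos [0.4463 0.0086 0.095 ] rot [ 1.7935e+02 -6.0000e-02  1.3600e+00] F [-0.1  0.1  0.1] w 0.0258 t 6.3
need yaw -2.56 then x 4.71 y -10.69 z 0.20
```

```bash
python3 -m inch '[{"x":0,"y":0,"z":0,"yaw":-0.6},{"x":0,"y":0,"z":0,"yaw":-0.8},{"x":0,"y":0,"z":0,"yaw":-0.8},{"x":0,"y":0,"z":0,"yaw":-0.3},{"x":0.2,"y":-0.4,"z":0,"yaw":0}]'
python3 -m inch '[{"x":0.4,"y":-0.9,"z":0,"yaw":0},{"x":0.4,"y":-0.9,"z":0,"yaw":0},{"x":0.4,"y":-0.9,"z":0,"yaw":0},{"x":0.4,"y":-0.9,"z":0,"yaw":0},{"x":0.4,"y":-0.9,"z":0,"yaw":0}]'
python3 -m inch '[{"x":0.4,"y":-0.9,"z":0,"yaw":0},{"x":0.4,"y":-0.9,"z":0,"yaw":0},{"x":0.4,"y":-0.9,"z":0,"yaw":0},{"x":0.4,"y":-0.9,"z":0,"yaw":0},{"x":0.3,"y":-0.5,"z":0,"yaw":0}]'
python3 -m inch '[{"x":0,"y":0,"z":0,"yaw":0}]'
python3 -c "from h import *;need(.508,.294,.019,11.6);cap('top','t1.png')"
```

```text
time_s: 6.7
tcp_pos: [0.4489, 0.0187, 0.101]
eef_rot: [179.4, -0.3, 11.7]
contact_force: [0.1, -1.2, -0.6]
gripper_width: 0.0257
time_s: 7.12
tcp_pos: [0.4747, 0.1422, 0.1007]
eef_rot: [179.4, -0.2, 10.9]
contact_force: [1.2, -0.7, -0.5]
gripper_width: 0.0256
time_s: 7.53
tcp_pos: [0.5018, 0.2612, 0.0994]
eef_rot: [179.3, -0.1, 10.5]
contact_force: [0.2, 0.0, -1.8]
gripper_width: 0.0259
time_s: 7.62
tcp_pos: [0.5026, 0.2644, 0.0991]
eef_rot: [179.3, -0.1, 10.6]
contact_force: [0.7, -0.6, -0.8]
gripper_width: 0.0258
pos [0.5026 0.2644 0.0991] rot [ 1.7933e+02 -8.0000e-02  1.0590e+01] F [ 0.7 -0.6 -0.8] w 0.0258 t 7.6
need yaw -0.25 then x 0.45 y -1.12 z 3.20
```

View pics/t1.png

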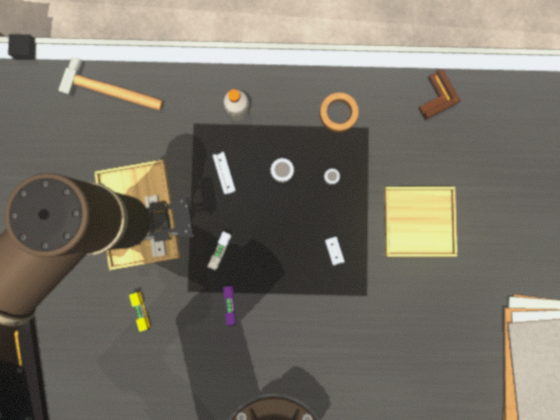

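The rail hangs above the near edge of the oblong tray around (157,222). Next I move into the tray and lower it.

```bash
python3 -m inch '[{"x":0.2,"y":-0.5,"z":0.1,"yaw":-0.25},{"x":0.2,"y":-0.5,"z":0.3,"yaw":0},{"x":0.05,"y":-0.1,"z":0.5,"yaw":0},{"x":0,"y":0,"z":0.5,"yaw":0},{"x":0,"y":0,"z":0.2,"yaw":0}]'
python3 -m inch '[{"x":0,"y":0,"z":0,"yaw":0}]'
python3 - <<'E'
from h import *
need(.508,.294,.019,11.6)
p,d=cap('scene');q=cv2.resize(p[100:250,300:500],None,fx=3,fy=3);cv2.imwrite('pics/s2.png',q[...,::-1])
E
```

```text
time_s: 8.08
tcp_pos: [0.5072, 0.294, 0.0569]
eef_rot: [179.3, -0.0, 11.4]
contact_force: [-0.6, -0.5, -1.2]
gripper_width: 0.026
time_s: 8.17
tcp_pos: [0.5065, 0.2934, 0.0553]
eef_rot: [179.3, 0.1, 11.3]
contact_force: [-0.7, 0.1, -1.2]
gripper_width: 0.0256
pos [0.5065 0.2934 0.0553] rot [1.7925e+02 1.1000e-01 1.1310e+01] F [-0.7  0.1 -1.2] w 0.0256 t 8.2
need yaw -0.07 then x 0.06 y -0.01 z 1.45
```

View pics/s2.png

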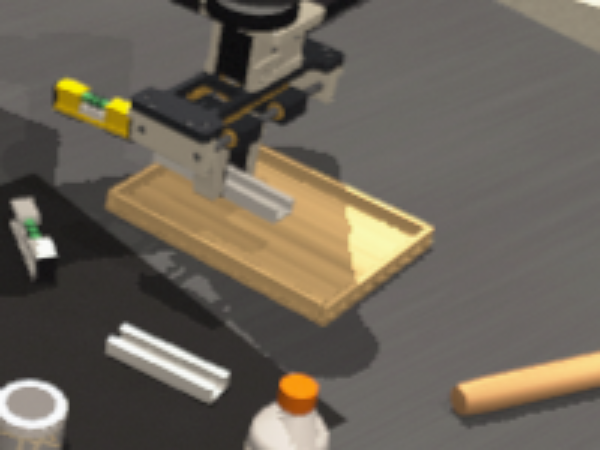

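The rail is over the tray, parallel to its walls and clear of them. Lowering and releasing.

```bash
python3 -m inch '[{"x":0.05,"y":0,"z":0.4,"yaw":-0.05},{"x":0,"y":0,"z":0.5,"yaw":0},{"x":0,"y":0,"z":0.25,"yaw":0},{"x":0,"y":0,"z":0.1,"yaw":0},{"x":0,"y":0,"z":0,"yaw":0}]'
python3 -c "from h import *;need(.508,.294,.018,11.6)"
```

```text
time_s: 8.63
tcp_pos: [0.509, 0.2934, 0.024]
eef_rot: [179.3, -0.0, 11.5]
contact_force: [-0.5, 0.0, -0.8]
gripper_width: 0.0258
pos [0.509  0.2934 0.024 ] rot [ 1.7934e+02 -4.0000e-02  1.1460e+01] F [-0.5  0.  -0.8] w 0.0258 t 8.6
need yaw -0.03 then x -0.03 y -0.03 z 0.24
```

```bash
python3 -m inch '[{"x":0,"y":0,"z":0.12,"yaw":0},{"x":0,"y":0,"z":0.1,"yaw":0},{"x":0,"y":0,"z":0.08,"yaw":0},{"x":0,"y":0,"z":0,"yaw":0}]'
python3 -m inch '[{"x":0,"y":0,"z":0,"yaw":0},{"x":0,"y":0,"z":0,"yaw":0},{"x":0,"y":0,"z":0,"yaw":0}]' -0.14
python3 -m inch '[{"x":0,"y":0,"z":-0.3,"yaw":0},{"x":0,"y":0,"z":-0.8,"yaw":0},{"x":0,"y":0,"z":-1,"yaw":0},{"x":0,"y":0,"z":-1,"yaw":0},{"x":0,"y":0,"z":-0.3,"yaw":0}]'
python3 -m inch '[{"x":0,"y":0,"z":0,"yaw":0}]' 0.3
python3 -c "from h import *;need(.4493,.136,.1,-22.2)"
```

```text
time_s: 8.97
tcp_pos: [0.5098, 0.2938, 0.0178]
eef_rot: [179.4, -0.2, 11.5]
contact_force: [0.3, -0.5, -0.5]
gripper_width: 0.0259
time_s: 9.22
tcp_pos: [0.5103, 0.2943, 0.0186]
eef_rot: [179.5, -0.2, 11.5]
contact_force: [-0.0, 0.0, 1.1]
gripper_width: 0.0365
time_s: 9.63
tcp_pos: [0.5086, 0.2936, 0.1056]
eef_rot: [179.2, 0.1, 11.5]
contact_force: [0.8, -0.4, 1.3]
gripper_width: 0.0376
time_s: 9.72
tcp_pos: [0.5094, 0.2944, 0.1081]
eef_rot: [179.4, -0.1, 11.5]
contact_force: [-0.4, -0.4, -1.2]
gripper_width: 0.0406
pos [0.5094 0.2944 0.1081] rot [ 1.7935e+02 -1.3000e-01  1.1490e+01] F [-0.4 -0.4 -1.2] w 0.0406 t 9.7
need yaw 8.42 then x 0.17 y 6.78 z 0.33
```

```bash
python3 -m inch '[{"x":0,"y":0,"z":0,"yaw":1},{"x":0,"y":0,"z":0,"yaw":1},{"x":0,"y":0,"z":0,"yaw":1},{"x":0,"y":0,"z":0,"yaw":1},{"x":0,"y":0,"z":0,"yaw":1}]'
python3 -m inch '[{"x":0,"y":0,"z":0,"yaw":1},{"x":0,"y":0,"z":0,"yaw":1},{"x":0,"y":0,"z":0,"yaw":0.8},{"x":0,"y":0.4,"z":0,"yaw":0.3},{"x":0,"y":0.8,"z":0,"yaw":0}]'
python3 -m inch '[{"x":0,"y":1,"z":0,"yaw":0},{"x":0,"y":1,"z":0,"yaw":0},{"x":0,"y":1,"z":0,"yaw":0},{"x":0,"y":1,"z":0,"yaw":0},{"x":0,"y":0.6,"z":0,"yaw":0}]'
python3 -m inch '[{"x":0,"y":0,"z":0,"yaw":0}]'
python3 -c "from h import *;need(.4493,.136,.02,-22.2)"
```

```text
time_s: 10.13
tcp_pos: [0.5091, 0.2944, 0.1081]
eef_rot: [179.6, -0.4, -9.3]
contact_force: [0.9, -0.2, 0.7]
gripper_width: 0.0569
time_s: 10.55
tcp_pos: [0.4971, 0.2667, 0.1045]
eef_rot: [179.5, -0.4, -22.4]
contact_force: [-0.1, 0.0, 0.9]
gripper_width: 0.0569
time_s: 10.97
tcp_pos: [0.4476, 0.1523, 0.1021]
eef_rot: [179.2, -0.2, -22.2]
contact_force: [-0.4, -0.7, 0.5]
gripper_width: 0.0568
time_s: 11.05
tcp_pos: [0.4456, 0.1494, 0.1017]
eef_rot: [179.1, -0.1, -22.3]
contact_force: [-1.0, -0.0, -0.4]
gripper_width: 0.0572
pos [0.4456 0.1494 0.1017] rot [ 1.7913e+02 -1.4000e-01 -2.2260e+01] F [-1.  -0.  -0.4] w 0.0572 t 11.1
need yaw -0.01 then x 0.34 y 0.44 z 3.27
```

```bash
python3 -m inch '[{"x":0.3,"y":0.4,"z":0.3,"yaw":0},{"x":0.04,"y":0.03,"z":0.6,"yaw":0},{"x":0,"y":0,"z":0.6,"yaw":0},{"x":0,"y":0,"z":0.3,"yaw":0},{"x":0,"y":0,"z":0,"yaw":0}]'
python3 - <<'E'
from h import *
need(.4493,.136,.015,-22.2)
p,d=cap('scene');q=cv2.resize(p[100:250,240:440],None,fx=3,fy=3);cv2.imwrite('pics/s3.png',q[...,::-1])
E
```

```text
time_s: 11.47
tcp_pos: [0.4505, 0.1348, 0.0566]
eef_rot: [179.4, -0.3, -22.2]
contact_force: [-0.3, -0.3, 0.7]
gripper_width: 0.0568
pos [0.4505 0.1348 0.0566] rot [179.37  -0.29 -22.18] F [-0.3 -0.3  0.7] w 0.0568 t 11.5
need yaw 0.01 then x -0.06 y -0.03 z 1.66
```

View pics/s3.png

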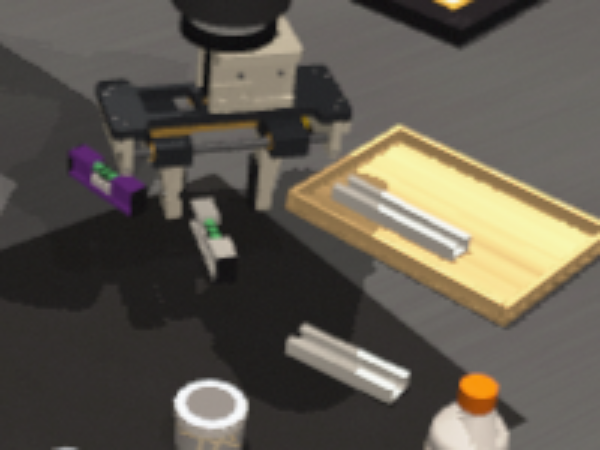

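The rail lies flat in the tray and the fingers are centred over the level. Down, grip, lift.

```bash
python3 -m inch '[{"x":-0.06,"y":0,"z":0.5,"yaw":0},{"x":0,"y":0,"z":0.6,"yaw":0},{"x":0,"y":0,"z":0.3,"yaw":0},{"x":0,"y":0,"z":0.15,"yaw":0},{"x":0,"y":0,"z":0,"yaw":0}]'
python3 -m inch '[{"x":0,"y":0,"z":0.05,"yaw":0},{"x":0,"y":0,"z":0,"yaw":0},{"x":0,"y":0,"z":0,"yaw":0},{"x":0,"y":0,"z":0,"yaw":0},{"x":0,"y":0,"z":0,"yaw":0}]' -1 25
python3 -m inch '[{"x":0,"y":0,"z":0,"yaw":0},{"x":0,"y":0,"z":0,"yaw":0},{"x":0,"y":0,"z":0,"yaw":0},{"x":0,"y":0,"z":0,"yaw":0}]'
python3 -m inch '[{"x":0,"y":0,"z":-0.3,"yaw":0},{"x":0,"y":0,"z":-0.6,"yaw":0},{"x":0,"y":0,"z":-1,"yaw":0},{"x":0,"y":0,"z":-1,"yaw":0},{"x":0,"y":0,"z":-0.4,"yaw":0}]'
python3 -c "from h import *;need(.4834,.3543,.1,11.6)"
```

```text
time_s: 11.93
tcp_pos: [0.452, 0.138, 0.0198]
eef_rot: [179.6, -0.5, -22.0]
contact_force: [0.5, -0.6, -0.1]
gripper_width: 0.0568
time_s: 12.35
tcp_pos: [0.4534, 0.1392, 0.0206]
eef_rot: [179.7, -0.6, -21.9]
contact_force: [-0.2, 0.0, 0.2]
gripper_width: 0.0292
time_s: 12.68
tcp_pos: [0.4535, 0.1392, 0.0213]
eef_rot: [179.8, -0.6, -21.9]
contact_force: [0.1, -0.3, -0.6]
gripper_width: 0.0179
time_s: 13.1
tcp_pos: [0.4506, 0.1379, 0.1055]
eef_rot: [179.3, -0.4, -22.0]
contact_force: [-0.5, -0.3, -0.1]
gripper_width: 0.0181
pos [0.4506 0.1379 0.1055] rot [179.34  -0.35 -21.96] F [-0.5 -0.3 -0.1] w 0.0181 t 13.1
need yaw -8.39 then x 3.03 y -8.21 z 0.22
```

```bash
python3 -m inch '[{"x":0,"y":0,"z":0,"yaw":-1},{"x":0,"y":0,"z":0,"yaw":-1},{"x":0,"y":0,"z":0,"yaw":-1},{"x":0,"y":0,"z":0,"yaw":-1},{"x":0,"y":0,"z":0,"yaw":-1}]'
python3 -m inch '[{"x":0,"y":0,"z":0,"yaw":-1},{"x":0,"y":0,"z":0,"yaw":-1},{"x":0,"y":0,"z":0,"yaw":-0.8},{"x":0.15,"y":-0.4,"z":0,"yaw":-0.3},{"x":0.3,"y":-0.8,"z":0,"yaw":0}]'
python3 -m inch '[{"x":0.35,"y":-1,"z":0,"yaw":0},{"x":0.35,"y":-1,"z":0,"yaw":0},{"x":0.35,"y":-1,"z":0,"yaw":0},{"x":0.35,"y":-1,"z":0,"yaw":0},{"x":0.35,"y":-1,"z":0,"yaw":0}]'
python3 -m inch '[{"x":0.3,"y":-0.8,"z":0,"yaw":0},{"x":0.1,"y":-0.3,"z":0,"yaw":0},{"x":0,"y":0,"z":0,"yaw":0}]'
python3 -c "from h import *;need(.4834,.3543,.028,11.6)"
```

```text
time_s: 13.52
tcp_pos: [0.4524, 0.1394, 0.1129]
eef_rot: [179.6, -0.5, -1.2]
contact_force: [0.3, -0.5, -1.1]
gripper_width: 0.0177
time_s: 13.93
tcp_pos: [0.4561, 0.1693, 0.1157]
eef_rot: [179.6, -0.5, 11.9]
contact_force: [0.8, -0.5, -0.4]
gripper_width: 0.0178
time_s: 14.35
tcp_pos: [0.4737, 0.3069, 0.1179]
eef_rot: [179.6, -0.6, 11.5]
contact_force: [0.3, 0.0, -0.2]
gripper_width: 0.0183
time_s: 14.6
tcp_pos: [0.4787, 0.3438, 0.1185]
eef_rot: [179.7, -0.7, 11.6]
contact_force: [-0.1, 0.1, -1.4]
gripper_width: 0.0176
pos [0.4787 0.3438 0.1185] rot [179.69  -0.66  11.63] F [-0.1  0.1 -1.4] w 0.0176 t 14.6
need yaw 0.01 then x 0.27 y -0.37 z 3.62
```

```bash
python3 -m inch '[{"x":0.2,"y":-0.3,"z":0.3,"yaw":0},{"x":0.05,"y":-0.05,"z":0.6,"yaw":0},{"x":0,"y":0,"z":0.8,"yaw":0},{"x":0,"y":0,"z":0.7,"yaw":0},{"x":0,"y":0,"z":0.3,"yaw":0}]'
python3 -m inch '[{"x":0,"y":0,"z":0,"yaw":0}]'
python3 -c "from h import *;need(.4834,.3543,.028,11.6)"
```

```text
time_s: 15.02
tcp_pos: [0.485, 0.3542, 0.0504]
eef_rot: [179.9, -0.9, 11.5]
contact_force: [0.0, -0.3, -0.5]
gripper_width: 0.0176
time_s: 15.1
tcp_pos: [0.4843, 0.3526, 0.0484]
eef_rot: [179.7, -0.7, 11.4]
contact_force: [0.4, -0.1, -1.8]
gripper_width: 0.0179
pos [0.4843 0.3526 0.0484] rot [179.75  -0.7   11.44] F [ 0.4 -0.1 -1.8] w 0.0179 t 15.1
need yaw -0.04 then x -0.02 y -0.07 z 0.82
```

```bash
python3 -m inch '[{"x":-0.03,"y":-0.07,"z":0.3,"yaw":0},{"x":-0.03,"y":0,"z":0.3,"yaw":0},{"x":-0.02,"y":0,"z":0.12,"yaw":0},{"x":0,"y":0,"z":0.06,"yaw":0},{"x":0,"y":0,"z":0,"yaw":0}]'
python3 -c "from h import *;need(.4834,.3543,.027,11.6)"
```

```text
time_s: 15.52
tcp_pos: [0.4829, 0.3536, 0.0288]
eef_rot: [179.8, -0.8, 11.4]
contact_force: [0.5, 0.1, 0.1]
gripper_width: 0.018
pos [0.4829 0.3536 0.0288] rot [179.79  -0.78  11.36] F [0.5 0.1 0.1] w 0.0180 t 15.5
need yaw -0.06 then x 0.03 y -0.02 z 0.07
```

```bash
python3 -m inch '[{"x":0,"y":0,"z":0.08,"yaw":0},{"x":0,"y":0,"z":0.05,"yaw":0},{"x":0,"y":0,"z":0,"yaw":0}]'
python3 -m inch '[{"x":0,"y":0,"z":0,"yaw":0},{"x":0,"y":0,"z":0,"yaw":0},{"x":0,"y":0,"z":0,"yaw":0},{"x":0,"y":0,"z":0,"yaw":0}]' -0.32
python3 -m inch '[{"x":0,"y":0,"z":-0.3,"yaw":0},{"x":0,"y":0,"z":-0.8,"yaw":0},{"x":0,"y":0,"z":-1,"yaw":0},{"x":0,"y":0,"z":-1,"yaw":0},{"x":0,"y":0,"z":-0.8,"yaw":0}]'
python3 -m inch '[{"x":0,"y":0,"z":0,"yaw":0}]' 1
python3 -c "from h import *;need(.6385,-.0045,.12,11.6)"
```

```text
time_s: 15.77
tcp_pos: [0.4834, 0.3541, 0.0276]
eef_rot: [179.8, -0.9, 11.4]
contact_force: [-0.4, -0.2, -0.8]
gripper_width: 0.0178
time_s: 16.1
tcp_pos: [0.4841, 0.3551, 0.0288]
eef_rot: [180.0, -1.0, 11.4]
contact_force: [0.4, 0.1, -0.3]
gripper_width: 0.0294
time_s: 16.52
tcp_pos: [0.4802, 0.3519, 0.1258]
eef_rot: [179.5, -0.5, 11.4]
contact_force: [0.2, 0.3, 0.2]
gripper_width: 0.0296
time_s: 16.6
tcp_pos: [0.4818, 0.3537, 0.1308]
eef_rot: [179.8, -0.8, 11.4]
contact_force: [0.6, 0.5, 0.3]
gripper_width: 0.0325
pos [0.4818 0.3537 0.1308] rot [179.75  -0.83  11.42] F [0.6 0.5 0.3] w 0.0325 t 16.6
need yaw -0.04 then x 3.26 y 15.29 z 0.43
```

```bash
python3 -m inch '[{"x":0.1,"y":0.5,"z":0,"yaw":0},{"x":0.2,"y":1,"z":0,"yaw":0},{"x":0.2,"y":1,"z":0,"yaw":0},{"x":0.2,"y":1,"z":0,"yaw":0},{"x":0.2,"y":1,"z":0,"yaw":0}]'
python3 -m inch '[{"x":0.2,"y":1,"z":0,"yaw":0},{"x":0.2,"y":1,"z":0,"yaw":0},{"x":0.2,"y":1,"z":0,"yaw":0},{"x":0.2,"y":1,"z":0,"yaw":0},{"x":0.2,"y":1,"z":0,"yaw":0}]'
python3 -m inch '[{"x":0.2,"y":1,"z":0,"yaw":0},{"x":0.2,"y":1,"z":0,"yaw":0},{"x":0.2,"y":1,"z":0,"yaw":0},{"x":0.2,"y":0.8,"z":0,"yaw":0},{"x":0.1,"y":0.3,"z":0,"yaw":0}]'
python3 -m inch '[{"x":0,"y":0,"z":0,"yaw":0}]'
python3 -c "from h import *;need(.6385,-.0045,.02,11.6)"
```

```text
time_s: 17.02
tcp_pos: [0.5272, 0.2477, 0.1344]
eef_rot: [180.0, -1.1, 11.8]
contact_force: [0.5, 0.3, 0.3]
gripper_width: 0.0646
time_s: 17.43
tcp_pos: [0.5778, 0.1211, 0.1341]
eef_rot: [179.9, -0.9, 11.9]
contact_force: [0.3, -0.7, -0.1]
gripper_width: 0.0871
time_s: 17.85
tcp_pos: [0.6209, 0.014, 0.1332]
eef_rot: [179.9, -0.7, 11.7]
contact_force: [-0.3, 0.8, 0.1]
gripper_width: 0.0875
time_s: 17.93
tcp_pos: [0.6211, 0.0119, 0.1327]
eef_rot: [179.9, -0.7, 11.5]
contact_force: [0.0, -0.2, 0.0]
gripper_width: 0.0878
pos [0.6211 0.0119 0.1327] rot [179.86  -0.67  11.54] F [ 0.  -0.2  0. ] w 0.0878 t 17.9
need yaw -0.02 then x 0.55 y 0.78 z 4.51
```

```bash
python3 -m inch '[{"x":0.3,"y":0.4,"z":0.3,"yaw":0},{"x":0.25,"y":0.35,"z":0.7,"yaw":0},{"x":0,"y":0,"z":0.7,"yaw":0},{"x":0,"y":0,"z":0.3,"yaw":0},{"x":0,"y":0,"z":0,"yaw":0}]'
python3 - <<'E'
from h import *
need(.6385,-.0045,.016,11.6)
p,d=cap('scene');q=cv2.resize(p[110:260,240:440],None,fx=3,fy=3);cv2.imwrite('pics/s4.png',q[...,::-1])
E
```

```text
time_s: 18.35
tcp_pos: [0.6399, -0.0043, 0.0803]
eef_rot: [179.9, -0.7, 11.6]
contact_force: [-1.1, -0.2, -0.5]
gripper_width: 0.0874
pos [ 0.6399 -0.0043  0.0803] rot [179.88  -0.71  11.57] F [-1.1 -0.2 -0.5] w 0.0874 t 18.4
need yaw -0.01 then x -0.06 y -0.00 z 2.57
```

View pics/s4.png

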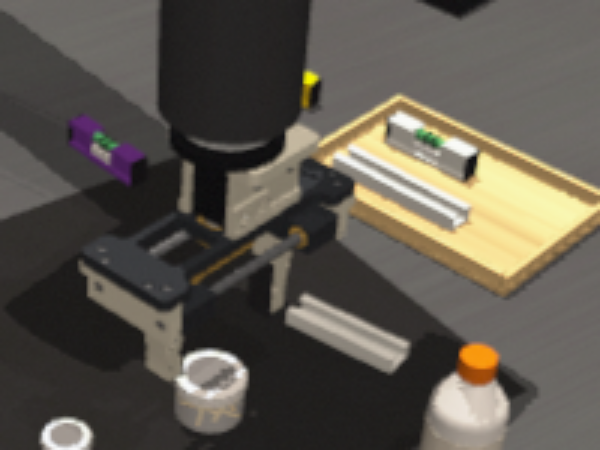

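The level stands upright beside the rail, and the fingers are centred over the big tub. Descend, grip, lift.

```bash
python3 -m inch '[{"x":-0.06,"y":0,"z":0.5,"yaw":0},{"x":0,"y":0,"z":0.8,"yaw":0},{"x":0,"y":0,"z":0.7,"yaw":0},{"x":0,"y":0,"z":0.3,"yaw":0},{"x":0,"y":0,"z":0.1,"yaw":0}]'
python3 -m inch '[{"x":0,"y":0,"z":0.05,"yaw":0},{"x":0,"y":0,"z":0,"yaw":0},{"x":0,"y":0,"z":0,"yaw":0},{"x":0,"y":0,"z":0,"yaw":0},{"x":0,"y":0,"z":0,"yaw":0}]' -1 20
python3 -m inch '[{"x":0,"y":0,"z":0,"yaw":0},{"x":0,"y":0,"z":0,"yaw":0},{"x":0,"y":0,"z":0,"yaw":0},{"x":0,"y":0,"z":0,"yaw":0}]'
python3 -m inch '[{"x":0,"y":0,"z":-0.3,"yaw":0},{"x":0,"y":0,"z":-0.6,"yaw":0},{"x":0,"y":0,"z":-1,"yaw":0},{"x":0,"y":0,"z":-1,"yaw":0},{"x":0,"y":0,"z":-0.4,"yaw":0}]'
python3 -c "from h import *;need(.5976,.3451,.1,11.6)"
```

```text
time_s: 18.82
tcp_pos: [0.6425, -0.0013, 0.0244]
eef_rot: [179.8, -1.2, 11.9]
contact_force: [0.1, -0.2, -0.4]
gripper_width: 0.0877
time_s: 19.23
tcp_pos: [0.6444, -0.0, 0.0268]
eef_rot: [179.8, -1.4, 12.0]
contact_force: [0.8, 0.4, -0.3]
gripper_width: 0.06
time_s: 19.57
tcp_pos: [0.6447, -0.0001, 0.028]
eef_rot: [179.8, -1.5, 12.0]
contact_force: [-0.0, 0.8, -1.0]
gripper_width: 0.0514
time_s: 19.98
tcp_pos: [0.6394, -0.0012, 0.1104]
eef_rot: [179.8, -0.9, 11.9]
contact_force: [0.4, -0.3, 0.1]
gripper_width: 0.0515
pos [ 0.6394 -0.0012  0.1104] rot [179.83  -0.93  11.92] F [ 0.4 -0.3  0.1] w 0.0515 t 20.0
need yaw 0.08 then x 1.15 y -13.91 z 0.42
```

```bash
python3 -m inch '[{"x":0.05,"y":-0.5,"z":0,"yaw":0.05},{"x":0.08,"y":-1,"z":0,"yaw":0},{"x":0.08,"y":-1,"z":0,"yaw":0},{"x":0.08,"y":-1,"z":0,"yaw":0},{"x":0.08,"y":-1,"z":0,"yaw":0}]'
python3 -m inch '[{"x":0.08,"y":-1,"z":0,"yaw":0},{"x":0.08,"y":-1,"z":0,"yaw":0},{"x":0.08,"y":-1,"z":0,"yaw":0},{"x":0.08,"y":-1,"z":0,"yaw":0},{"x":0.08,"y":-1,"z":0,"yaw":0}]'
python3 -m inch '[{"x":0.08,"y":-1,"z":0,"yaw":0},{"x":0.08,"y":-1,"z":0,"yaw":0},{"x":0.08,"y":-0.8,"z":0,"yaw":0},{"x":0,"y":-0.3,"z":0,"yaw":0},{"x":0,"y":0,"z":0,"yaw":0}]'
python3 -c "from h import *;need(.5976,.3451,.035,11.6)"
```

```text
time_s: 20.4
tcp_pos: [0.6261, 0.1119, 0.113]
eef_rot: [179.9, -1.2, 11.2]
contact_force: [0.4, -0.5, -1.4]
gripper_width: 0.0517
time_s: 20.82
tcp_pos: [0.607, 0.2443, 0.109]
eef_rot: [179.9, -1.0, 11.1]
contact_force: [0.6, -0.6, -0.6]
gripper_width: 0.0516
time_s: 21.23
tcp_pos: [0.5926, 0.3319, 0.1039]
eef_rot: [179.8, -0.7, 11.4]
contact_force: [0.3, -0.5, -2.1]
gripper_width: 0.0517
pos [0.5926 0.3319 0.1039] rot [179.82  -0.7   11.38] F [ 0.3 -0.5 -2.1] w 0.0517 t 21.2
need yaw -0.06 then x 0.30 y -0.48 z 2.76
```

```bash
python3 -m inch '[{"x":0.2,"y":-0.35,"z":0.2,"yaw":0},{"x":0.1,"y":-0.1,"z":0.4,"yaw":0},{"x":0,"y":0,"z":0.6,"yaw":0},{"x":0,"y":0,"z":0.4,"yaw":0},{"x":0,"y":0,"z":0.1,"yaw":0}]'
python3 -m inch '[{"x":0,"y":0,"z":0,"yaw":0}]'
python3 - <<'E'
from h import *
need(.5976,.3451,.035,11.6)
p,d=cap('scene');q=cv2.resize(p[100:250,300:500],None,fx=3,fy=3);cv2.imwrite('pics/s5.png',q[...,::-1])
E
```

```text
time_s: 21.65
tcp_pos: [0.5984, 0.3435, 0.057]
eef_rot: [179.8, -0.6, 11.3]
contact_force: [0.1, 0.3, -1.3]
gripper_width: 0.0514
time_s: 21.73
tcp_pos: [0.598, 0.3422, 0.0554]
eef_rot: [179.7, -0.5, 11.2]
contact_force: [0.8, -1.0, -1.9]
gripper_width: 0.0516
pos [0.598  0.3422 0.0554] rot [179.73  -0.5   11.23] F [ 0.8 -1.  -1.9] w 0.0516 t 21.7
need yaw -0.09 then x 0.01 y -0.12 z 0.82
```

View pics/s5.png

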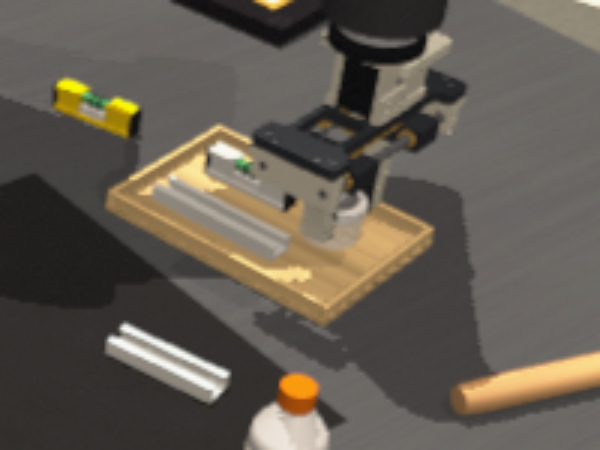

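The tub hangs over the free end of the tray, clear of the rail and level. Lower slowly.

```bash
python3 -m inch '[{"x":0,"y":-0.1,"z":0.25,"yaw":-0.05},{"x":0,"y":-0.02,"z":0.3,"yaw":0},{"x":0,"y":0,"z":0.15,"yaw":0},{"x":0,"y":0,"z":0.08,"yaw":0},{"x":0,"y":0,"z":0,"yaw":0}]'
python3 -m inch '[{"x":0,"y":0,"z":0,"yaw":0}]'
python3 -c "from h import *;need(.5976,.3451,.034,11.6)"
```

```text
time_s: 22.2
tcp_pos: [0.5989, 0.3449, 0.0359]
eef_rot: [179.8, -0.6, 11.4]
contact_force: [0.4, -0.2, -1.4]
gripper_width: 0.0514
time_s: 22.28
tcp_pos: [0.5988, 0.3449, 0.0358]
eef_rot: [179.8, -0.6, 11.4]
contact_force: [0.9, -0.8, -1.5]
gripper_width: 0.0513
pos [0.5988 0.3449 0.0358] rot [179.79  -0.63  11.38] F [ 0.9 -0.8 -1.5] w 0.0513 t 22.3
need yaw -0.06 then x -0.05 y -0.02 z 0.07
```

```bash
python3 -m inch '[{"x":0,"y":0,"z":0.08,"yaw":0},{"x":0,"y":0,"z":0.04,"yaw":0},{"x":0,"y":0,"z":0,"yaw":0}]'
python3 -m inch '[{"x":0,"y":0,"z":0,"yaw":0},{"x":0,"y":0,"z":0,"yaw":0},{"x":0,"y":0,"z":0,"yaw":0},{"x":0,"y":0,"z":0,"yaw":0}]' 0.45
python3 -m inch '[{"x":0,"y":0,"z":-0.3,"yaw":0},{"x":0,"y":0,"z":-0.8,"yaw":0},{"x":0,"y":0,"z":-1,"yaw":0},{"x":0,"y":0,"z":-1,"yaw":0},{"x":0,"y":0,"z":-0.8,"yaw":0}]'
python3 -m inch '[{"x":0,"y":0,"z":0,"yaw":-0.6},{"x":0,"y":0,"z":0,"yaw":-0.8},{"x":0,"y":0,"z":0,"yaw":-0.4},{"x":0,"y":0,"z":0,"yaw":0}]'
python3 -c "from h import *;need(.4549,-.131,.12,18.6)"
```

```text
time_s: 22.53
tcp_pos: [0.5991, 0.3452, 0.0337]
eef_rot: [179.8, -0.7, 11.4]
contact_force: [0.4, 0.4, -1.1]
gripper_width: 0.0518
time_s: 22.87
tcp_pos: [0.6, 0.3459, 0.0349]
eef_rot: [179.9, -0.8, 11.4]
contact_force: [0.3, 0.3, 0.3]
gripper_width: 0.0632
time_s: 23.28
tcp_pos: [0.5962, 0.3436, 0.1317]
eef_rot: [179.6, -0.3, 11.4]
contact_force: [1.1, 0.5, 0.3]
gripper_width: 0.0632
time_s: 23.62
tcp_pos: [0.5993, 0.346, 0.143]
eef_rot: [179.8, -1.0, 18.9]
contact_force: [-0.0, -0.7, 0.9]
gripper_width: 0.0636
pos [0.5993 0.346  0.143 ] rot [179.81  -1.    18.95] F [-0.  -0.7  0.9] w 0.0636 t 23.6
need yaw 0.09 then x -11.56 y 16.24 z 0.92
```

```bash
python3 -m inch '[{"x":-0.4,"y":0.5,"z":0,"yaw":0.09},{"x":-0.7,"y":1,"z":0,"yaw":0},{"x":-0.7,"y":1,"z":0,"yaw":0},{"x":-0.7,"y":1,"z":0,"yaw":0},{"x":-0.7,"y":1,"z":0,"yaw":0}]' 0.4
python3 -m inch '[{"x":-0.7,"y":1,"z":0,"yaw":0},{"x":-0.7,"y":1,"z":0,"yaw":0},{"x":-0.7,"y":1,"z":0,"yaw":0},{"x":-0.7,"y":1,"z":0,"yaw":0},{"x":-0.7,"y":1,"z":0,"yaw":0}]'
python3 -m inch '[{"x":-0.7,"y":1,"z":0,"yaw":0},{"x":-0.7,"y":1,"z":0,"yaw":0},{"x":-0.7,"y":1,"z":0,"yaw":0},{"x":-0.7,"y":0.9,"z":0,"yaw":0},{"x":-0.4,"y":0.6,"z":0,"yaw":0}]'
python3 -m inch '[{"x":0,"y":0,"z":0,"yaw":0}]'
python3 -c "from h import *;need(.4549,-.131,.02,18.6)"
```

```text
time_s: 24.03
tcp_pos: [0.5597, 0.2152, 0.1428]
eef_rot: [179.8, -1.2, 18.6]
contact_force: [-0.0, 0.3, 0.1]
gripper_width: 0.0614
time_s: 24.45
tcp_pos: [0.5133, 0.0622, 0.1431]
eef_rot: [179.9, -1.3, 18.3]
contact_force: [0.4, -1.3, 0.2]
gripper_width: 0.0614
time_s: 24.87
tcp_pos: [0.4686, -0.0771, 0.1438]
eef_rot: [179.8, -1.5, 18.0]
contact_force: [-0.1, -0.7, -0.6]
gripper_width: 0.0613
time_s: 24.95
tcp_pos: [0.4671, -0.0795, 0.1441]
eef_rot: [179.8, -1.5, 17.8]
contact_force: [-0.1, 0.1, -0.3]
gripper_width: 0.061
pos [ 0.4671 -0.0795  0.1441] rot [179.85  -1.47  17.82] F [-0.1  0.1 -0.3] w 0.0610 t 24.9
need yaw -0.20 then x -1.12 y 1.80 z 4.97
```

```bash
python3 -m inch '[{"x":-0.4,"y":0.5,"z":0.2,"yaw":-0.2},{"x":-0.4,"y":0.7,"z":0.6,"yaw":0},{"x":-0.3,"y":0.4,"z":0.9,"yaw":0},{"x":0,"y":0,"z":0.8,"yaw":0},{"x":0,"y":0,"z":0.4,"yaw":0}]'
python3 -m inch '[{"x":0,"y":0,"z":0,"yaw":0}]'
python3 - <<'E'
from h import *
need(.4549,-.131,.014,18.6)
p,d=cap('scene');q=cv2.resize(p[130:280,150:350],None,fx=3,fy=3);cv2.imwrite('pics/s6.png',q[...,::-1])
E
```

```text
time_s: 25.37
tcp_pos: [0.4588, -0.1283, 0.0744]
eef_rot: [179.7, -2.2, 18.3]
contact_force: [-0.7, 0.1, -0.3]
gripper_width: 0.0616
time_s: 25.45
tcp_pos: [0.4577, -0.1285, 0.0728]
eef_rot: [179.7, -2.0, 18.1]
contact_force: [0.4, 0.8, 0.3]
gripper_width: 0.0612
pos [ 0.4577 -0.1285  0.0728] rot [179.71  -2.01  18.15] F [0.4 0.8 0.3] w 0.0612 t 25.4
need yaw -0.11 then x -0.14 y 0.06 z 2.35
```

View pics/s6.png

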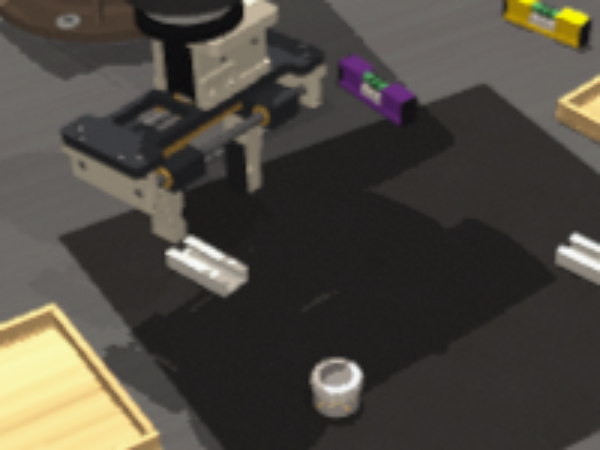

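Fingers at (170,235) and (252,190) are centred above the short rail at (207,265). Descend.

```bash
python3 -m inch '[{"x":-0.14,"y":0.06,"z":0.5,"yaw":-0.1},{"x":-0.03,"y":0,"z":0.8,"yaw":0},{"x":-0.03,"y":0,"z":0.5,"yaw":0},{"x":0,"y":0,"z":0.2,"yaw":0},{"x":0,"y":0,"z":0,"yaw":0}]'
python3 -c "from h import *;need(.4549,-.131,.013,18.6)"
```

```text
time_s: 25.92
tcp_pos: [0.4609, -0.1295, 0.0273]
eef_rot: [179.5, -2.5, 18.7]
contact_force: [0.5, -0.6, 0.6]
gripper_width: 0.0612
pos [ 0.4609 -0.1295  0.0273] rot [179.52  -2.53  18.66] F [ 0.5 -0.6  0.6] w 0.0612 t 25.9
need yaw 0.02 then x -0.25 y -0.02 z 0.57
```

```bash
python3 -m inch '[{"x":-0.2,"y":0,"z":0.2,"yaw":0},{"x":-0.1,"y":0,"z":0.2,"yaw":0},{"x":-0.03,"y":0,"z":0.2,"yaw":0},{"x":0,"y":0,"z":0.08,"yaw":0},{"x":0,"y":0,"z":0,"yaw":0}]' -0.1
python3 -m inch '[{"x":-0.03,"y":0,"z":0.06,"yaw":0},{"x":0,"y":0,"z":0.04,"yaw":0},{"x":0,"y":0,"z":0,"yaw":0},{"x":0,"y":0,"z":0,"yaw":0},{"x":0,"y":0,"z":0,"yaw":0}]' -1 20
python3 -c "from h import *;need(.4549,-.131,.013,18.6)"
```

```text
time_s: 26.33
tcp_pos: [0.4559, -0.1314, 0.0119]
eef_rot: [179.4, -2.8, 18.7]
contact_force: [-0.1, 0.6, 0.7]
gripper_width: 0.0403
time_s: 26.75
tcp_pos: [0.4576, -0.1299, 0.0128]
eef_rot: [179.4, -3.1, 18.8]
contact_force: [-0.9, -0.5, -0.1]
gripper_width: 0.0255
pos [ 0.4576 -0.1299  0.0128] rot [179.43  -3.15  18.8 ] F [-0.9 -0.5 -0.1] w 0.0255 t 26.8
need yaw 0.05 then x -0.11 y 0.01 z -0.01
```

```bash
python3 -m inch '[{"x":0,"y":0,"z":-0.3,"yaw":0},{"x":0,"y":0,"z":-0.6,"yaw":0},{"x":0,"y":0,"z":-1,"yaw":0},{"x":0,"y":0,"z":-1,"yaw":0},{"x":0,"y":0,"z":-0.5,"yaw":0}]'
python3 -m inch '[{"x":0,"y":0,"z":0,"yaw":1},{"x":0,"y":0,"z":0,"yaw":1},{"x":0,"y":0,"z":0,"yaw":1},{"x":0,"y":0,"z":0,"yaw":1},{"x":0,"y":0,"z":0,"yaw":0.3}]'
python3 -m inch '[{"x":0,"y":0,"z":0,"yaw":0}]'
python3 -c "from h import *;need(.528,-.300,.1,1)"
```

```text
time_s: 27.17
tcp_pos: [0.4495, -0.1316, 0.0986]
eef_rot: [179.5, -2.6, 18.7]
contact_force: [-0.0, 0.4, -0.5]
gripper_width: 0.0255
time_s: 27.58
tcp_pos: [0.4514, -0.1323, 0.1059]
eef_rot: [-179.6, -3.1, 0.8]
contact_force: [0.1, -0.4, -0.6]
gripper_width: 0.0257
time_s: 27.67
tcp_pos: [0.4512, -0.1324, 0.1062]
eef_rot: [-179.6, -3.1, 0.8]
contact_force: [-0.3, 0.9, -0.2]
gripper_width: 0.0257
pos [ 0.4512 -0.1324  0.1062] rot [-179.65   -3.14    0.75] F [-0.3  0.9 -0.2] w 0.0257 t 27.7
need yaw -0.06 then x 2.95 y 6.76 z 0.25
```

```bash
python3 -m inch '[{"x":0.2,"y":0.5,"z":0,"yaw":0},{"x":0.45,"y":1,"z":0,"yaw":0},{"x":0.45,"y":1,"z":0,"yaw":0},{"x":0.45,"y":1,"z":0,"yaw":0},{"x":0.45,"y":1,"z":0,"yaw":0}]'
python3 -m inch '[{"x":0.45,"y":1,"z":0,"yaw":0},{"x":0.3,"y":0.8,"z":0,"yaw":0},{"x":0.2,"y":0.4,"z":0,"yaw":0},{"x":0,"y":0,"z":0,"yaw":0}]'
python3 -c "from h import *;need(.528,-.300,.02,1)"
```

```text
time_s: 28.08
tcp_pos: [0.5027, -0.2447, 0.1095]
eef_rot: [-179.6, -3.1, 1.8]
contact_force: [1.2, 0.6, -0.3]
gripper_width: 0.0258
time_s: 28.42
tcp_pos: [0.5304, -0.3066, 0.1095]
eef_rot: [-179.7, -3.0, 2.1]
contact_force: [-0.2, -0.5, 0.8]
gripper_width: 0.0258
pos [ 0.5304 -0.3066  0.1095] rot [-179.7    -3.02    2.12] F [-0.2 -0.5  0.8] w 0.0258 t 28.4
need yaw 0.28 then x -0.09 y -0.26 z 3.58
```

```bash
python3 -m inch '[{"x":-0.1,"y":-0.26,"z":0.3,"yaw":0.28},{"x":-0.05,"y":0,"z":0.6,"yaw":0},{"x":-0.05,"y":0,"z":0.7,"yaw":0},{"x":-0.05,"y":0,"z":0.6,"yaw":0},{"x":0,"y":0,"z":0.2,"yaw":0}]'
python3 -m inch '[{"x":0,"y":0,"z":0,"yaw":0}]'
python3 - <<'E'
from h import *
need(.528,-.300,.0195,1)
p,d=cap('scene');q=cv2.resize(p[190:340,80:280],None,fx=3,fy=3);cv2.imwrite('pics/s7.png',q[...,::-1])
E
```

```text
time_s: 28.83
tcp_pos: [0.5262, -0.2996, 0.0484]
eef_rot: [-179.7, -3.1, 1.3]
contact_force: [0.0, 0.5, -1.1]
gripper_width: 0.0256
time_s: 28.92
tcp_pos: [0.5251, -0.299, 0.0472]
eef_rot: [-179.6, -2.9, 1.4]
contact_force: [0.0, 0.4, 0.1]
gripper_width: 0.0256
pos [ 0.5251 -0.299   0.0472] rot [-179.64   -2.92    1.37] F [0.  0.4 0.1] w 0.0256 t 28.9
need yaw 0.09 then x 0.11 y 0.04 z 1.11
```

View pics/s7.png

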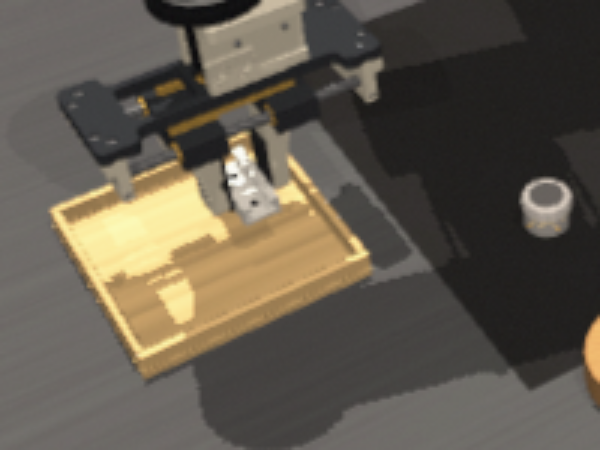

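The short rail in the jaws at (250,185) looks nose-down. I'll measure its tilt from depth before lowering.

Run:
```python
from h import *
p,d=cap('scene');c=r.camera_info('scene');K=np.array(c['mtx']);T=np.array(c['pose'])
v,u=np.mgrid[230:270,140:190];v,u=v.ravel(),u.ravel();z=d[v,u]
P=np.linalg.solve(K,np.stack([u,v,np.ones_like(u)]).astype(float))*z;W=(T[:3,:3]@P).T+T[:3,3]
s=(abs(W[:,1]+.299)<.015)&(W[:,0]>.47)&(W[:,0]<.59)&(W[:,2]>.015)&(W[:,2]<.08)
for lo in np.arange(.49,.58,.006):
    k=s&(W[:,0]>=lo)&(W[:,0]<lo+.006)
    if k.sum(): print('%.3f n%d z %.3f..%.3f'%(lo,k.sum(),W[k,2].min(),W[k,2].max()), p[v[k],u[k]].mean(0).round())
cv2.imwrite('pics/s8.png',cv2.resize(p[225:275,130:200],None,fx=8,fy=8,interpolation=cv2.INTER_CUBIC)[...,::-1])
```

```text
0.490 n13 z 0.035..0.048 [227. 223. 211.]
0.496 n17 z 0.036..0.049 [222. 218. 207.]
0.502 n20 z 0.035..0.049 [201. 197. 186.]
0.508 n23 z 0.035..0.069 [203. 195. 181.]
0.514 n25 z 0.035..0.079 [164. 154. 137.]
0.520 n35 z 0.034..0.078 [156. 150. 140.]
0.526 n42 z 0.035..0.079 [131. 125. 117.]
0.532 n55 z 0.033..0.078 [114. 109. 101.]
0.538 n34 z 0.034..0.051 [177. 168. 155.]
0.544 n42 z 0.034..0.050 [181. 171. 158.]
0.550 n35 z 0.034..0.050 [168. 157. 142.]
```

View pics/s8.png

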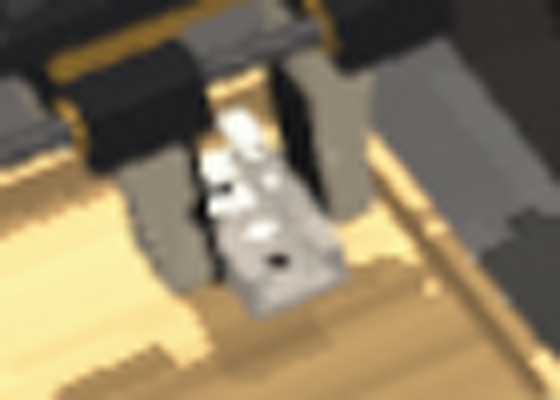

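Depth shows the rail level, with its top at 49–50 mm and bottom at 34–35 mm all along; the apparent tilt was only patchy light. It needs 28–29 mm more.

```bash
python3 -m inch '[{"x":0.05,"y":0,"z":0.3,"yaw":0.05},{"x":0,"y":0,"z":0.4,"yaw":0},{"x":0,"y":0,"z":0.2,"yaw":0},{"x":0,"y":0,"z":0.1,"yaw":0},{"x":0,"y":0,"z":0,"yaw":0}]'
python3 -c "from h import *;need(.528,-.300,.0185,1)"
```

```text
time_s: 29.43
tcp_pos: [0.531, -0.2993, 0.0244]
eef_rot: [-179.8, -3.3, 1.2]
contact_force: [-0.4, -0.9, -1.0]
gripper_width: 0.0255
pos [ 0.531  -0.2993  0.0244] rot [-179.75   -3.32    1.23] F [-0.4 -0.9 -1. ] w 0.0255 t 29.4
need yaw 0.06 then x -0.12 y 0.03 z 0.24
```

```bash
python3 -m inch '[{"x":-0.05,"y":0,"z":0.15,"yaw":0},{"x":-0.03,"y":0,"z":0.1,"yaw":0},{"x":0,"y":0,"z":0.07,"yaw":0},{"x":0,"y":0,"z":0,"yaw":0}]'
python3 -m inch '[{"x":0,"y":0,"z":0,"yaw":0},{"x":0,"y":0,"z":0,"yaw":0},{"x":0,"y":0,"z":0,"yaw":0}]' -0.14
python3 -m inch '[{"x":0,"y":0,"z":-0.3,"yaw":0},{"x":0,"y":0,"z":-0.8,"yaw":0},{"x":0,"y":0,"z":-1,"yaw":0},{"x":0,"y":0,"z":-1,"yaw":0},{"x":0,"y":0,"z":-0.8,"yaw":0}]'
python3 -m inch '[{"x":0,"y":0,"z":0,"yaw":0}]' 0.5
python3 -c "from h import *;need(.6275,-.121,.12,1)"
```

```text
time_s: 29.77
tcp_pos: [0.5299, -0.2993, 0.0184]
eef_rot: [-179.8, -3.4, 1.3]
contact_force: [-0.2, 0.4, -1.1]
gripper_width: 0.0255
time_s: 30.02
tcp_pos: [0.5302, -0.2994, 0.0189]
eef_rot: [-179.8, -3.5, 1.3]
contact_force: [0.5, 1.1, 0.6]
gripper_width: 0.0365
time_s: 30.43
tcp_pos: [0.5203, -0.2991, 0.1147]
eef_rot: [-179.6, -2.8, 1.2]
contact_force: [-0.1, 0.1, 0.1]
gripper_width: 0.0383
time_s: 30.52
tcp_pos: [0.5223, -0.3, 0.1195]
eef_rot: [-179.8, -3.1, 1.3]
contact_force: [1.5, -0.5, 1.1]
gripper_width: 0.0403
pos [ 0.5223 -0.3     0.1195] rot [-179.77   -3.11    1.29] F [ 1.5 -0.5  1.1] w 0.0403 t 30.5
need yaw 0.07 then x 4.33 y -7.09 z -0.02
```

Released. Now the small tub, at the same yaw.

```bash
python3 -m inch '[{"x":0.3,"y":-0.5,"z":0,"yaw":0},{"x":0.6,"y":-1,"z":0,"yaw":0},{"x":0.6,"y":-1,"z":0,"yaw":0},{"x":0.6,"y":-1,"z":0,"yaw":0},{"x":0.6,"y":-1,"z":0,"yaw":0}]'
python3 -m inch '[{"x":0.6,"y":-1,"z":0,"yaw":0},{"x":0.6,"y":-0.9,"z":0,"yaw":0},{"x":0.3,"y":-0.5,"z":0,"yaw":0},{"x":0,"y":0,"z":0,"yaw":0}]'
python3 -c "from h import *;need(.6275,-.121,.05,1);p,d=cap('scene');p,d=cap('top');show(rect('top',trays(p),.02))"
```

```text
time_s: 30.93
tcp_pos: [0.5873, -0.1873, 0.128]
eef_rot: [-179.8, -3.4, 0.8]
contact_force: [0.4, -0.4, 0.6]
gripper_width: 0.0653
time_s: 31.27
tcp_pos: [0.6276, -0.1197, 0.1315]
eef_rot: [-179.8, -3.5, 1.0]
contact_force: [-0.4, -0.8, 0.2]
gripper_width: 0.066
pos [ 0.6276 -0.1197  0.1315] rot [-179.82   -3.48    0.98] F [-0.4 -0.8  0.2] w 0.0660 t 31.3
need yaw -0.00 then x -0.00 y 0.05 z 3.26
xy 0.5601 -0.1850  size 453 237 yaw -88.6 px 372 188
xy 0.5302 0.2528  size 354 276 yaw -88.6 px 177 214
```

```bash
python3 -m inch '[{"x":0,"y":0.05,"z":0.5,"yaw":0},{"x":-0.05,"y":0,"z":0.8,"yaw":0},{"x":-0.05,"y":0,"z":1,"yaw":0},{"x":-0.05,"y":0,"z":0.6,"yaw":0},{"x":0,"y":0,"z":0.2,"yaw":0}]'
python3 -m inch '[{"x":0,"y":0,"z":0,"yaw":0}]'
python3 - <<'E'
from h import *
need(.6275,-.121,.015,1)
p,d=cap('scene');q=cv2.resize(p[180:300,200:360],None,fx=3.5,fy=3.5);cv2.imwrite('pics/s9.png',q[...,::-1])
E
```

```text
time_s: 31.78
tcp_pos: [0.6256, -0.1278, 0.0541]
eef_rot: [-179.8, -3.7, 0.7]
contact_force: [-0.9, 0.1, 0.3]
gripper_width: 0.0656
time_s: 31.87
tcp_pos: [0.624, -0.1289, 0.0527]
eef_rot: [-179.8, -3.5, 0.6]
contact_force: [-0.4, 0.4, 0.6]
gripper_width: 0.066
pos [ 0.624  -0.1289  0.0527] rot [-179.83   -3.5     0.58] F [-0.4  0.4  0.6] w 0.0660 t 31.9
need yaw -0.10 then x 0.14 y -0.31 z 1.51
```

View pics/s9.png

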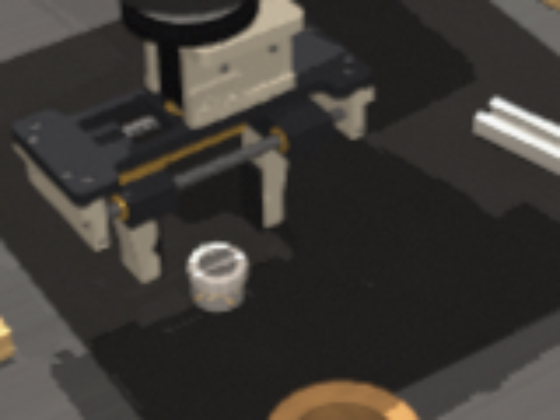

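The tub at (217,275) sits slightly right of mid-jaw, which matches the 8 mm y error in the readout. Correct, then descend and grip.

```bash
python3 -m inch '[{"x":0.08,"y":-0.3,"z":0.2,"yaw":-0.1},{"x":0,"y":-0.03,"z":0.5,"yaw":0},{"x":-0.03,"y":0,"z":0.5,"yaw":0},{"x":-0.02,"y":0,"z":0.25,"yaw":0},{"x":0,"y":0,"z":0.05,"yaw":0}]'
python3 -c "from h import *;need(.6275,-.121,.015,1)"
```

```text
time_s: 32.33
tcp_pos: [0.6305, -0.1204, 0.0178]
eef_rot: [-179.9, -4.0, 1.0]
contact_force: [-0.2, -0.0, 0.3]
gripper_width: 0.0651
pos [ 0.6305 -0.1204  0.0178] rot [-179.85   -3.99    1.  ] F [-0.2 -0.   0.3] w 0.0651 t 32.3
need yaw -0.00 then x -0.12 y 0.02 z 0.11
```

```bash
python3 -m inch '[{"x":-0.12,"y":0,"z":0.1,"yaw":0},{"x":-0.04,"y":0,"z":0.04,"yaw":0},{"x":-0.04,"y":0,"z":0.02,"yaw":0},{"x":-0.03,"y":0,"z":0.02,"yaw":0},{"x":0,"y":0,"z":0,"yaw":0}]' -1 15
python3 -m inch '[{"x":0,"y":0,"z":0,"yaw":0},{"x":0,"y":0,"z":0,"yaw":0},{"x":0,"y":0,"z":0,"yaw":0},{"x":0,"y":0,"z":0,"yaw":0}]'
python3 -m inch '[{"x":0,"y":0,"z":-0.3,"yaw":0},{"x":0,"y":0,"z":-0.6,"yaw":0},{"x":0,"y":0,"z":-1,"yaw":0},{"x":0,"y":0,"z":-1,"yaw":0},{"x":0,"y":0,"z":-0.5,"yaw":0}]'
python3 -m inch '[{"x":0,"y":0,"z":0,"yaw":0}]'
python3 -c "from h import *;need(.577,-.345,.1,1)"
```

```text
time_s: 32.75
tcp_pos: [0.6251, -0.1201, 0.0131]
eef_rot: [-179.9, -4.0, 1.0]
contact_force: [-0.8, -0.7, 0.0]
gripper_width: 0.0381
time_s: 33.08
tcp_pos: [0.6257, -0.1202, 0.0142]
eef_rot: [-179.9, -4.1, 1.0]
contact_force: [0.1, 0.1, -0.1]
gripper_width: 0.0335
time_s: 33.5
tcp_pos: [0.6166, -0.1208, 0.0994]
eef_rot: [-179.9, -3.6, 1.0]
contact_force: [0.6, -0.3, -0.4]
gripper_width: 0.0335
time_s: 33.58
tcp_pos: [0.6182, -0.1208, 0.1032]
eef_rot: [-179.9, -3.9, 1.0]
contact_force: [-0.2, 0.2, 0.0]
gripper_width: 0.0337
pos [ 0.6182 -0.1208  0.1032] rot [-179.89   -3.93    1.04] F [-0.2  0.2  0. ] w 0.0337 t 33.6
need yaw 0.01 then x -1.80 y 8.94 z 0.13
```

```bash
python3 -m inch '[{"x":-0.1,"y":0.5,"z":0,"yaw":0},{"x":-0.2,"y":1,"z":0,"yaw":0},{"x":-0.2,"y":1,"z":0,"yaw":0},{"x":-0.2,"y":1,"z":0,"yaw":0},{"x":-0.2,"y":1,"z":0,"yaw":0}]'
python3 -m inch '[{"x":-0.2,"y":1,"z":0,"yaw":0},{"x":-0.2,"y":1,"z":0,"yaw":0},{"x":-0.2,"y":1,"z":0,"yaw":0},{"x":-0.2,"y":0.6,"z":0,"yaw":0},{"x":-0.1,"y":0.3,"z":0,"yaw":0}]'
python3 -m inch '[{"x":0,"y":0,"z":0,"yaw":0}]'
python3 -c "from h import *;need(.577,-.345,.021,1)"
```

```text
time_s: 34.0
tcp_pos: [0.5981, -0.2343, 0.1017]
eef_rot: [-179.8, -4.1, 1.5]
contact_force: [0.1, 0.3, -0.5]
gripper_width: 0.0338
time_s: 34.42
tcp_pos: [0.5723, -0.3417, 0.0944]
eef_rot: [-179.7, -3.7, 1.3]
contact_force: [0.7, 0.7, -0.9]
gripper_width: 0.0341
time_s: 34.5
tcp_pos: [0.5709, -0.3435, 0.0933]
eef_rot: [-179.7, -3.6, 1.1]
contact_force: [0.2, 1.3, -0.4]
gripper_width: 0.0336
pos [ 0.5709 -0.3435  0.0933] rot [-179.69   -3.62    1.15] F [ 0.2  1.3 -0.4] w 0.0336 t 34.5
need yaw 0.04 then x 0.24 y 0.07 z 2.89
```

```bash
python3 -m inch '[{"x":0.15,"y":0.05,"z":0.3,"yaw":0},{"x":-0.02,"y":0,"z":0.6,"yaw":0},{"x":-0.02,"y":0,"z":0.6,"yaw":0},{"x":0,"y":0,"z":0.3,"yaw":0},{"x":0,"y":0,"z":0.1,"yaw":0}]'
python3 -m inch '[{"x":0,"y":0,"z":0,"yaw":0}]'
python3 - <<'E'
from h import *
need(.577,-.345,.021,1)
p,d=cap('scene');q=cv2.resize(p[210:330,80:240],None,fx=3.5,fy=3.5);cv2.imwrite('pics/s10.png',q[...,::-1])
E
```

```text
time_s: 34.92
tcp_pos: [0.5781, -0.3424, 0.0424]
eef_rot: [-179.7, -3.6, 1.2]
contact_force: [-0.1, 0.2, -0.2]
gripper_width: 0.0335
time_s: 35.0
tcp_pos: [0.578, -0.3414, 0.0413]
eef_rot: [-179.6, -3.5, 1.2]
contact_force: [-0.6, 0.2, -0.4]
gripper_width: 0.0336
pos [ 0.578  -0.3414  0.0413] rot [-179.64   -3.54    1.25] F [-0.6  0.2 -0.4] w 0.0336 t 35.0
need yaw 0.06 then x -0.04 y 0.14 z 0.81
```

View pics/s10.png

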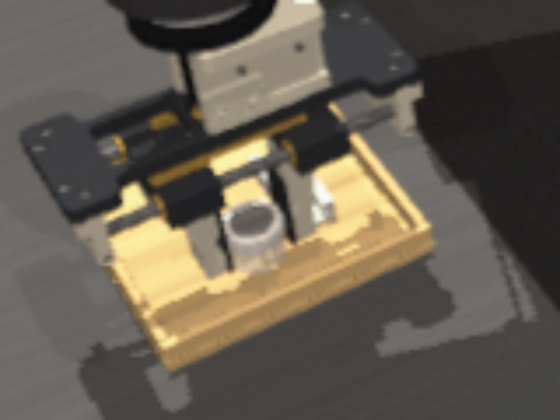

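The tub is in the jaws above the free corner, with the rail end just beyond the right finger at about (320,200). I'll shift slightly away from it and lower.

```bash
python3 -m inch '[{"x":0,"y":0.25,"z":0.2,"yaw":0},{"x":-0.02,"y":0.05,"z":0.3,"yaw":0},{"x":0,"y":0,"z":0.15,"yaw":0},{"x":0,"y":0,"z":0.08,"yaw":0},{"x":0,"y":0,"z":0,"yaw":0}]'
python3 -c "from h import *;need(.579,-.348,.020,1)"
```

```text
time_s: 35.47
tcp_pos: [0.5809, -0.3494, 0.0238]
eef_rot: [-179.7, -3.8, 1.3]
contact_force: [-0.5, -0.2, -0.6]
gripper_width: 0.0337
pos [ 0.5809 -0.3494  0.0238] rot [-179.72   -3.76    1.34] F [-0.5 -0.2 -0.6] w 0.0337 t 35.5
need yaw 0.08 then x -0.07 y -0.06 z 0.15
```

```bash
python3 -m inch '[{"x":-0.04,"y":0,"z":0.1,"yaw":0},{"x":-0.02,"y":0,"z":0.07,"yaw":0},{"x":0,"y":0,"z":0.04,"yaw":0},{"x":0,"y":0,"z":0,"yaw":0}]'
python3 -m inch '[{"x":0,"y":0,"z":0,"yaw":0},{"x":0,"y":0,"z":0,"yaw":0},{"x":0,"y":0,"z":0,"yaw":0},{"x":0,"y":0,"z":0,"yaw":0}]' 0.02
python3 -m inch '[{"x":0.02,"y":0,"z":-0.3,"yaw":0},{"x":0.04,"y":0,"z":-0.8,"yaw":0},{"x":0.05,"y":0,"z":-1,"yaw":0},{"x":0,"y":0,"z":-1,"yaw":0},{"x":0,"y":0,"z":-1,"yaw":0}]'
python3 -m inch '[{"x":0.3,"y":-0.8,"z":0,"yaw":0},{"x":0.3,"y":-1,"z":0,"yaw":0},{"x":0.3,"y":-1,"z":0,"yaw":0},{"x":0.3,"y":-1,"z":0,"yaw":0},{"x":0.3,"y":-1,"z":0,"yaw":0}]'
python3 -m inch '[{"x":0,"y":-1,"z":0,"yaw":0},{"x":0,"y":-1,"z":0,"yaw":0},{"x":0,"y":-1,"z":0,"yaw":0},{"x":0,"y":-0.5,"z":0,"yaw":0},{"x":0,"y":0,"z":0,"yaw":0}]'
python3 - <<'E'
from h import *
p,d=cap('top','t2.png');p,d=cap('scene','s11.png')
a=cv2.imread('pics/t2.png')[110:320,70:480];b=cv2.imread('pics/s11.png')[90:340,80:490]
cv2.imwrite('pics/fin.png',cv2.resize(np.vstack([a,b]),None,fx=1.3,fy=1.3))
c=r.camera_info('top');K=np.array(c['mtx'])
print(r.get_state()['time_s'])
E
```

```text
time_s: 35.8
tcp_pos: [0.5799, -0.3497, 0.0197]
eef_rot: [-179.8, -3.8, 1.4]
contact_force: [0.3, -0.5, 0.6]
gripper_width: 0.0337
time_s: 36.13
tcp_pos: [0.5802, -0.3499, 0.0202]
eef_rot: [-179.8, -3.9, 1.4]
contact_force: [-0.4, 0.4, -0.3]
gripper_width: 0.0444
time_s: 36.55
tcp_pos: [0.5721, -0.3489, 0.1202]
eef_rot: [-179.5, -3.2, 1.3]
contact_force: [0.5, -0.2, -0.0]
gripper_width: 0.0447
time_s: 36.97
tcp_pos: [0.6103, -0.2309, 0.1356]
eef_rot: [-179.8, -4.0, 0.9]
contact_force: [1.4, 0.3, 0.7]
gripper_width: 0.0446
time_s: 37.38
tcp_pos: [0.6107, -0.1352, 0.1398]
eef_rot: [-179.9, -4.3, 1.1]
contact_force: [-0.2, -0.5, 0.3]
gripper_width: 0.0451
37.4833
```

View pics/fin.png

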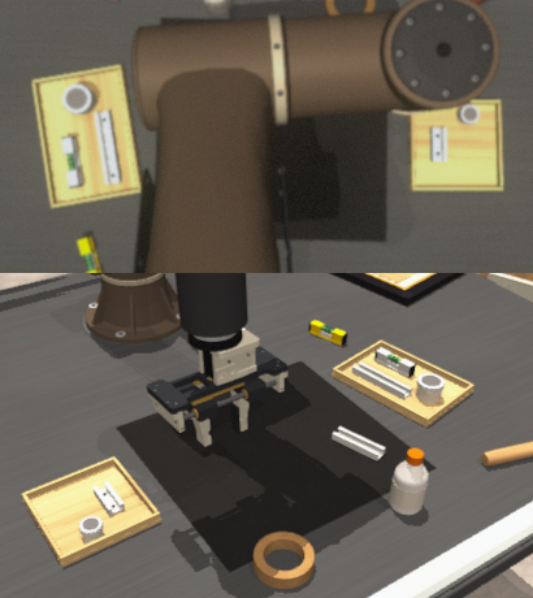

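Everything is in place in both views, and the mid rail, glue and tape are unmoved. I'll check heights by depth, then hand in.

Run:
```python
from h import *
p,d=cap('scene');c=r.camera_info('scene');K=np.array(c['mtx']);T=np.array(c['pose'])
v,u=np.mgrid[0:420,0:560];v,u=v.ravel(),u.ravel()
W=(T[:3,:3]@(np.linalg.solve(K,np.stack([u,v,np.ones_like(u)]).astype(float))*d.ravel())).T+T[:3,3]
for n,x,y,h in(('rail_long',.508,.294,.05),('level',.4834,.3543,.03),('tub_big',.599,.345,.015),('rail_short',.526,-.299,.02),('tub_small',.580,-.350,.01)):
    out=[]
    for dx in(-h,0,h):
        k=np.hypot(W[:,0]-x-dx,W[:,1]-y-dx*(.2 if y>0 else 0))<.012;out.append(round(float(np.percentile(W[k,2],95)),4))
    print(n,out)
print(r.get_state()['contact_force']); r.close_job()
```

```text
rail_long [0.0191, 0.0194, 0.0188]
level [0.0313, 0.0288, 0.0307]
tub_big [0.0421, 0.042, 0.0409]
rail_short [0.02, 0.0196, 0.0197]
tub_small [0.0326, 0.0328, 0.0326]
[-0.28909558 -0.22845355 -0.07027164]
the job is handed in; nothing more can be done
```

Both kits are made up and the job is handed in, at about 37.5 s of the 141 s allowed. The long rail, level and big tub are in the oblong tray. The short rail and small tub are in the square tray.

- **Flat and upright:** In the last depth check, the tops read 19–20 mm for both rails (20 expected), 29–31 mm for the level (32), 41–42 mm for the big tub (42) and 33 mm for the small tub (32). Each top read about the same height all along, so nothing is tilted or stacked.
- **Left alone:** In the last pictures, the mid rail, glue bottle and tape roll look as they were. The yellow level look-alike was not touched. The purple one was hidden behind the arm in those pictures; it was not handled and stood undisturbed in the last one that showed it.
- **Forces:** The highest reading printed was about 4 N, and the gripper was clear of everything at hand-in.
- **Off the ideal:** The tool drifted to about 4° of tilt by the end, which I could not correct with these moves. At one point the short rail looked nose-down in the jaws, but depth showed it was level.

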